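# Gang up packing plates on the magnetic block

### The job

The row of slotted packing plates on the magnetic block has slumped: push it upright and tight against the backstop, stand every further plate from the wooden stand in front of it, and square the whole row so that all plates are upright, face to face and with their ends flush against the side rail. Block the row in with the dark steel bar, lying on the magnet flat against the middle of the front plate, and only then turn the collar clockwise to its stop at the longest mark to switch the magnet fully on. If something gets knocked aside, put it right again; leave the other tools and parts on the bench alone.

Things in the scene. Friction and masses are not known exactly. Their poses are not given: they have to be found in the camera images.
- magnet: fixed magnetic block. Origin on the bench, z up. Flat striped steel top 48 above the bench, x -65 to +45, y -95 to +105. At the +y end the backstop, 60 high above the top, x -24 to +30; at +x the side rail, 8 thick, 8 high above the top, y -85 to +75. Beyond the rail the switch housing, x to +131, y -40 to +40, 45 high, carries the collar. Magnetic force is not simulated: only weight holds the plates
- backstop (a point): foot of the backstop's face, on the top face at magnet x 0, y +75; axes as the magnet's. The face looks to -y. In a finished row the plates' width lies along x, each bottom centre at x 0, the one at the backstop at y -5 from here, the next -15 and so on
- rail (a point): foot of the side rail's inner face, on the magnet's top at magnet x +30, y 0; axes as the magnet's. The face looks to -x; a plate end touching it puts that plate's origin at magnet x 0
- collar (a joint): knurled ring, outer diameter 50, 20 high, on a fixed vertical barrel that stands 14 above it (diameter 40 below it). 0 = off, its red line 0.6 rad counter-clockwise of magnet +x; grows clockwise seen from above; clicks at 0.6 (low), ends at a stop and click at 1.2 rad (full), by the longest white mark. About 0.1 N m to turn it out of a click; let go past 1.05 it snaps to 1.2
- collar_axis (a point): centre of the collar ring, on its axis at mid-height, 82 above the bench; axes as the magnet's
- stand: fixed wooden stand, 40 (x) x 140 (y) x 26 high, four grooves along x at y -51, -17, +17, +51, 12 wide, floor 8 above the bench. Plates stand upright in them, ends overhanging the block by about 10 each side. Origin on the bench under its centre
- stop_bar: loose dark steel blocking bar, 50 (x) x 30 (y) x 22 high (z), 200 to 330 g, at the start on the bench between magnet and stand; origin: centre of its underside
- row1: loose steel packing plate, 60 wide (x) x 10 thick (y) x 60 high (z), 240 g, U-slot 16 wide, 34 deep at its top; origin: centre of its bottom face, z up the plate; both faces alike. At the start it leans 20 degrees on the magnet, top towards the backstop, nearest to it, its end 5 to 18 short of the rail
- row2: loose steel packing plate, 60 wide (x) x 10 thick (y) x 60 high (z), 240 g, U-slot 16 wide, 34 deep at its top; origin: centre of its bottom face, z up the plate; both faces alike. At the start it leans 20 degrees on the magnet, top towards the backstop, in front of row1, its end 5 to 18 short of the rail
- row3: loose steel packing plate, 60 wide (x) x 10 thick (y) x 60 high (z), 240 g, U-slot 16 wide, 34 deep at its top; origin: centre of its bottom face, z up the plate; both faces alike. At the start it leans 20 degrees on the magnet, top towards the backstop, in front of row2, its end 5 to 18 short of the rail
- spare1: loose steel packing plate, 60 wide (x) x 10 thick (y) x 60 high (z), 240 g, U-slot 16 wide, 34 deep at its top; origin: centre of its bottom face, z up the plate; both faces alike. At the start upright in groove y -51 of the stand; may be absent
- spare2: loose steel packing plate, 60 wide (x) x 10 thick (y) x 60 high (z), 240 g, U-slot 16 wide, 34 deep at its top; origin: centre of its bottom face, z up the plate; both faces alike. At the start upright in groove y -17 of the stand; may be absent
- spare3: loose steel packing plate, 60 wide (x) x 10 thick (y) x 60 high (z), 240 g, U-slot 16 wide, 34 deep at its top; origin: centre of its bottom face, z up the plate; both faces alike. At the start upright in groove y +17 of the stand; may be absent
- spare4: loose steel packing plate, 60 wide (x) x 10 thick (y) x 60 high (z), 240 g, U-slot 16 wide, 34 deep at its top; origin: centre of its bottom face, z up the plate; both faces alike. At the start upright in groove y +51 of the stand; may be absent
- spray_can: bystander: black spray can, diameter 66, 190 high, standing; origin: centre of its underside
- bearing: bystander: ball bearing ring, outer diameter 52, 15 high; origin: centre of its underside
- screwdriver: bystander: screwdriver about 200 long, lying along its x
- spanner: bystander: spanner about 170 long, lying along its x
- pliers: bystander: pliers about 170 long, lying along its x, origin at the pivot
- coupling: bystander: flanged coupling hub, flange diameter 68, 42 high; origin: centre of its underside
Not all that is in view belongs to the job. What is shaped like the row3 but blue, pink or yellow is not meant.

How it is judged:
On the way, in this order (a step that is already met when the one before it is completed fails the run):
1. all plates upright, tight and square on the magnet and blocked in by the bar, with the collar still off (angle between each of row1, row2, row3, spare1, spare2, spare3, spare4, stop_bar's own z axis and vertical below 0.06 rad and angle between the y axis of each of row1, row2, row3, spare1, spare2, spare3, spare4 and the y axis of magnet, either way round below 0.06 rad and x of row1 in the frame of magnet between -0.003 and 0.003 m and z of row1 in the frame of backstop between -0.003 and 0.003 m and x of row2 in the frame of magnet between -0.003 and 0.003 m and z of row2 in the frame of backstop between -0.003 and 0.003 m and x of row3 in the frame of magnet between -0.003 and 0.003 m and z of row3 in the frame of backstop between -0.003 and 0.003 m and x of spare1 in the frame of magnet between -0.003 and 0.003 m and z of spare1 in the frame of backstop between -0.003 and 0.003 m and x of spare2 in the frame of magnet between -0.003 and 0.003 m and z of spare2 in the frame of backstop between -0.003 and 0.003 m and x of spare3 in the frame of magnet between -0.003 and 0.003 m and z of spare3 in the frame of backstop between -0.003 and 0.003 m and x of spare4 in the frame of magnet between -0.003 and 0.003 m and z of spare4 in the frame of backstop between -0.003 and 0.003 m and y of any of row1, row2, row3 in the frame of backstop above -0.008 m and (distance between row1 and row2 below 0.013 m or distance between row1 and row3 below 0.013 m) and (distance between row2 and row1 below 0.013 m or distance between row2 and row3 below 0.013 m) and (distance between row3 and row1 below 0.013 m or distance between row3 and row2 below 0.013 m) and (distance between spare1 and row1 below 0.013 m or distance between spare1 and row2 below 0.013 m or distance between spare1 and row3 below 0.013 m or distance between spare1 and spare2 below 0.013 m or distance between spare1 and spare3 below 0.013 m or distance between spare1 and spare4 below 0.013 m) and (distance between spare1 and row1 below 0.0465 m or distance between spare1 and row2 below 0.0465 m or distance between spare1 and row3 below 0.0465 m) and (distance between spare2 and row1 below 0.013 m or distance between spare2 and row2 below 0.013 m or distance between spare2 and row3 below 0.013 m or distance between spare2 and spare1 below 0.013 m or distance between spare2 and spare3 below 0.013 m or distance between spare2 and spare4 below 0.013 m) and (distance between spare2 and row1 below 0.0465 m or distance between spare2 and row2 below 0.0465 m or distance between spare2 and row3 below 0.0465 m) and (distance between spare3 and row1 below 0.013 m or distance between spare3 and row2 below 0.013 m or distance between spare3 and row3 below 0.013 m or distance between spare3 and spare1 below 0.013 m or distance between spare3 and spare2 below 0.013 m or distance between spare3 and spare4 below 0.013 m) and (distance between spare3 and row1 below 0.0465 m or distance between spare3 and row2 below 0.0465 m or distance between spare3 and row3 below 0.0465 m) and (distance between spare4 and row1 below 0.013 m or distance between spare4 and row2 below 0.013 m or distance between spare4 and row3 below 0.013 m or distance between spare4 and spare1 below 0.013 m or distance between spare4 and spare2 below 0.013 m or distance between spare4 and spare3 below 0.013 m) and (distance between spare4 and row1 below 0.0465 m or distance between spare4 and row2 below 0.0465 m or distance between spare4 and row3 below 0.0465 m) and (distance between any of spare1, spare2, spare3, spare4 and row1 below 0.013 m or distance between any of spare1, spare2, spare3, spare4 and row2 below 0.013 m or distance between any of spare1, spare2, spare3, spare4 and row3 below 0.013 m) and (horizontal distance between stop_bar and row1 below 0.0235 m or horizontal distance between stop_bar and row2 below 0.0235 m or horizontal distance between stop_bar and row3 below 0.0235 m or horizontal distance between stop_bar and spare1 below 0.0235 m or horizontal distance between stop_bar and spare2 below 0.0235 m or horizontal distance between stop_bar and spare3 below 0.0235 m or horizontal distance between stop_bar and spare4 below 0.0235 m) and angle between the y axis of stop_bar and the y axis of magnet, either way round below 0.08 rad and z of stop_bar in the frame of backstop between -0.004 and 0.004 m and value of joint collar below 0.3 rad), for 0.2 s.
2. the collar turned to full hold (value of joint collar above 1.1 rad), for 0.2 s.
At the end, for the whole second after the job is handed in: all plates present on the magnet, upright and parallel to the backstop within 3.4 deg, ends within 3 mm of the rail, gaps to backstop and neighbours under 3 mm; the bar flat and square against a plate's middle (gap under 3.5 mm, 4.6 deg); collar over 1.1 rad; all released and at rest (angle between each of row1, row2, row3, spare1, spare2, spare3, spare4, stop_bar's own z axis and vertical below 0.06 rad and angle between the y axis of each of row1, row2, row3, spare1, spare2, spare3, spare4 and the y axis of magnet, either way round below 0.06 rad and x of row1 in the frame of magnet between -0.003 and 0.003 m and z of row1 in the frame of backstop between -0.003 and 0.003 m and x of row2 in the frame of magnet between -0.003 and 0.003 m and z of row2 in the frame of backstop between -0.003 and 0.003 m and x of row3 in the frame of magnet between -0.003 and 0.003 m and z of row3 in the frame of backstop between -0.003 and 0.003 m and x of spare1 in the frame of magnet between -0.003 and 0.003 m and z of spare1 in the frame of backstop between -0.003 and 0.003 m and x of spare2 in the frame of magnet between -0.003 and 0.003 m and z of spare2 in the frame of backstop between -0.003 and 0.003 m and x of spare3 in the frame of magnet between -0.003 and 0.003 m and z of spare3 in the frame of backstop between -0.003 and 0.003 m and x of spare4 in the frame of magnet between -0.003 and 0.003 m and z of spare4 in the frame of backstop between -0.003 and 0.003 m and y of any of row1, row2, row3 in the frame of backstop above -0.008 m and (distance between row1 and row2 below 0.013 m or distance between row1 and row3 below 0.013 m) and (distance between row2 and row1 below 0.013 m or distance between row2 and row3 below 0.013 m) and (distance between row3 and row1 below 0.013 m or distance between row3 and row2 below 0.013 m) and (distance between spare1 and row1 below 0.013 m or distance between spare1 and row2 below 0.013 m or distance between spare1 and row3 below 0.013 m or distance between spare1 and spare2 below 0.013 m or distance between spare1 and spare3 below 0.013 m or distance between spare1 and spare4 below 0.013 m) and (distance between spare1 and row1 below 0.0465 m or distance between spare1 and row2 below 0.0465 m or distance between spare1 and row3 below 0.0465 m) and (distance between spare2 and row1 below 0.013 m or distance between spare2 and row2 below 0.013 m or distance between spare2 and row3 below 0.013 m or distance between spare2 and spare1 below 0.013 m or distance between spare2 and spare3 below 0.013 m or distance between spare2 and spare4 below 0.013 m) and (distance between spare2 and row1 below 0.0465 m or distance between spare2 and row2 below 0.0465 m or distance between spare2 and row3 below 0.0465 m) and (distance between spare3 and row1 below 0.013 m or distance between spare3 and row2 below 0.013 m or distance between spare3 and row3 below 0.013 m or distance between spare3 and spare1 below 0.013 m or distance between spare3 and spare2 below 0.013 m or distance between spare3 and spare4 below 0.013 m) and (distance between spare3 and row1 below 0.0465 m or distance between spare3 and row2 below 0.0465 m or distance between spare3 and row3 below 0.0465 m) and (distance between spare4 and row1 below 0.013 m or distance between spare4 and row2 below 0.013 m or distance between spare4 and row3 below 0.013 m or distance between spare4 and spare1 below 0.013 m or distance between spare4 and spare2 below 0.013 m or distance between spare4 and spare3 below 0.013 m) and (distance between spare4 and row1 below 0.0465 m or distance between spare4 and row2 below 0.0465 m or distance between spare4 and row3 below 0.0465 m) and (distance between any of spare1, spare2, spare3, spare4 and row1 below 0.013 m or distance between any of spare1, spare2, spare3, spare4 and row2 below 0.013 m or distance between any of spare1, spare2, spare3, spare4 and row3 below 0.013 m) and (horizontal distance between stop_bar and row1 below 0.0235 m or horizontal distance between stop_bar and row2 below 0.0235 m or horizontal distance between stop_bar and row3 below 0.0235 m or horizontal distance between stop_bar and spare1 below 0.0235 m or horizontal distance between stop_bar and spare2 below 0.0235 m or horizontal distance between stop_bar and spare3 below 0.0235 m or horizontal distance between stop_bar and spare4 below 0.0235 m) and angle between the y axis of stop_bar and the y axis of magnet, either way round below 0.08 rad and z of stop_bar in the frame of backstop between -0.004 and 0.004 m and linear speed of each of row1, row2, row3, spare1, spare2, spare3, spare4, stop_bar below 0.02 m/s and value of joint collar above 1.1 rad); the robot touches nothing.
It fails at once if another tool or part on the bench is shifted by more than 3 cm (distance of any of spray_can, bearing, screwdriver, spanner, pliers, coupling from where it was at the start of the episode above 0.03 m).
Of spare1, spare2, spare3, spare4 only 2 to 4 are there at a start; the rules pass over those that are not, and their reading is None.
At some moment in a run one of stop_bar may be knocked a few centimetres aside while the robot is not near it.
It also fails if it takes over 210 s, if anything falls off the work surface, if the arm or the gripper's body presses on something with over 40 N, if the wrist force passes 120 N, or if a joint passes its speed limit or range.

### The arm

A 6-joint arm with a two-finger parallel gripper is mounted at the origin on the work surface. World frame = base frame: x ahead of the robot, y to its left, z up, the work surface at z = 0. Lengths are in m, angles in rad, forces in N, time in s.
With the tool pointing down it reaches from about 0.4 to 0.825 m from the base axis. Payload 7 kg.
Tool frame: the origin (TCP) lies on the centre line of the jaws, within the pads' length; the fingertips stand 22 mm ahead of it and the grasp point (between the pads) lies 3 mm ahead of it; z points along the fingers, y is the line along which they close (so a half turn about z gives the same grasp; the last joint's range is limited). The gripper opens to 88 mm and grips with 3 to 60 N. Pads are 19 mm wide; open, the fingers measure 130 mm over their backs; the gripper's body (78 mm by 193 mm) begins 47 mm behind the grasp point.
Start: joints at [1.599, 0.359, 0.012, 0, -1.224, -0.288], TCP at [0.173, 0.652, 0.249] pointing down, gripper open.
Joint ranges: [-3.07, 3.07], [-1.43, 2.12], [-1.02, 1.25], [-3.03, 1.67], [-3.05, -0], [-3.03, 3.03]. Speed limits (rad/s): [2.39, 2.39, 3.01, 3.14, 3.14, 3.14].

### API

Orientations are given as [roll, pitch, yaw] about the fixed x, y, z axes, in that order (R = Rz(yaw) Ry(pitch) Rx(roll)).
In Python, from station import monitor, viewer, order gives the robot as it stands. The module is installed in compiled form; this text tells all that it offers.
- The arm moves only by the tool servo_tool, never from a script. Its argument "targets" is a list of rows, each an object with "angular": the turn, a rotation vector about the tool's x, y, z in degrees, a list of three; "xyz": the shift along the tool's x, y, z in cm, a list of three; "claw": the finger opening in cm, from 0 to 8.76. A call has 1 to 20 rows; each row shifts and turns the commanded pose from where the row before left it, along the tool's axes as they then stand; what a row does not reach is not made up. A row lasts 1/10 s, in which the tool goes at most 50 mm and 8.59 degrees, less where a joint would pass 70% of its speed; a pose out of reach is approached as far as the arm can. A call is refused whole if a number of a shift passes 5 or a number of a turn 8.59, either way. A call with a gripper value outside its range is refused whole. The fingers move at their own pace and stop on an object; "force" is the grip in N (left out, the last holds). Time passes only in rows, so rows that do not move let the fingers close. It gives the time, the measured TCP pose, the force, the opening and the grip force at its end, in the units of the state.
- monitor.get_state(): the state, without advancing time (a new reading comes with each control period).
- viewer.grab_frame(name): name is "scene" or "top" or "wrist"; returns a dict with "color" (400x640x3 uint8, blue, green, red), "fovy" (degrees; the focal length in pixels is half the picture's height over the tangent of half this angle, whatever the lens; pixels are square), "cx", "cy" (the principal point, pixels), "k1" (the pictures are not rectified: a ray, as slopes to the right and down, at radius r is drawn at 1 + k1 r^2 times it, then the intrinsics apply), "R" (3x3) and "t" (3): a world point X has camera coordinates R X + t. Camera axes: x right, y down, z forward; pixel columns grow to the right and rows downward; lengths in m; the calibration is good to about 2 mm. A picture is of the moment at which its call begins. There is no depth.
- order.job_done(): hands the job in; it is judged then, once.
The state is a dict: "t": time; "q": joint angles; "qd": joint speeds; "joint_efforts": joint torques, N m; "eef_pos": TCP position; "ee_rot": TCP orientation; "force": force on the tool from outside, world axes, zero at the start; "moment": the same for the moment, N m; "width": finger opening in m; "gripper_force": force on a finger pad.
Only numpy, scipy, OpenCV 4.12 (cv2) and the standard library are available. Lean on these libraries where they do the work, as an engineer would, in place of code of your own. Each camera call takes 0.05 s, during which the arm holds its last target. There are 200 camera calls.

## Working session

There is one attempt and no reset: what is moved stays moved. The work goes in short steps, Python scripts to look and compute and a tool call to move; the robot and the scene stay as the last step left them, time stands still between calls to the robot, and variables do not carry over. Pictures are saved under pics/ and viewed, at most 14 in all, crops included, and the job is handed in when it is done.

Besides the shell and the picture viewer there is one more tool, called after "Call:" as name([rows], argument=value, ...), one row to a line, values as JSON. servo_tool: Moves the arm, as the interface text tells. Its arguments: {"type":"object","properties":{"targets":{"type":"array"},"force":{"type":"number"}},"required":["targets"]}

```bash
mkdir -p pics
cat > h.py <<'E'
import numpy as np, cv2
from station import monitor, viewer, order
def grab(n):
    f=viewer.grab_frame(n); f['f']=200/np.tan(np.radians(f['fovy'])/2); f['R']=np.array(f['R']); f['t']=np.array(f['t']); return f
def ray(f,u,v):
    d=np.array([[f['cx'],f['cy']]]); p=(np.array([u,v],float)-d[0])/f['f']
    q=p.copy()
    for _ in range(20): q=p/(1+f['k1']*(q@q))
    return -f['R'].T@f['t'], f['R'].T@np.array([q[0],q[1],1])
def onz(f,u,v,z):
    c,d=ray(f,u,v); return c+d*(z-c[2])/d[2]
def proj(f,X):
    c=f['R']@np.array(X)+f['t']; q=c[:2]/c[2]; q=q*(1+f['k1']*(q@q)); return q*f['f']+[f['cx'],f['cy']]
E
python3 - <<'E'
from h import *
for n in ['scene','top']:
    f=grab(n); cv2.imwrite(f'pics/{n}0.png',f['color']); print(n,f['fovy'],f['k1'],-f['R'].T@f['t'],f['R'].round(2).tolist())
print(monitor.get_state())
E
```

```text
scene 53.87207608222752 0.016386353502983637 [1.05938156 0.07502816 0.93331993] [[-0.16, 0.99, 0.01], [0.84, 0.15, -0.52], [-0.51, -0.08, -0.85]]
top 55.627223264493765 -0.08860466178056509 [0.41739554 0.01510355 1.07981174] [[-0.01, -1.0, -0.0], [-0.99, 0.01, -0.13], [0.13, 0.0, -0.99]]
{'t': 0.1, 'q': array([ 1.59908198e+00,  3.59337085e-01,  1.11440699e-02, -2.96471012e-04,
       -1.22413781e+00, -2.88086158e-01]), 'qd': array([-0.00082321, -0.00169782,  0.00178697,  0.00190261,  0.00123294,
        0.0005461 ]), 'joint_efforts': array([-1.37276671e-03, -5.84160662e+01,  2.93748003e+01,  7.01555461e+00,
        1.01865854e-02, -4.28666544e-05]), 'eef_pos': array([0.17333219, 0.65193182, 0.24770164]), 'ee_rot': array([ 3.14004220e+00, -1.68786887e-04, -2.59901314e-01]), 'force': array([0.46154211, 0.24662495, 0.01167843]), 'moment': array([-0.03437759,  0.01228426,  0.03884702]), 'gripper_force': 0.0, 'width': 0.08742271249581807}
```

View pics/scene0.png

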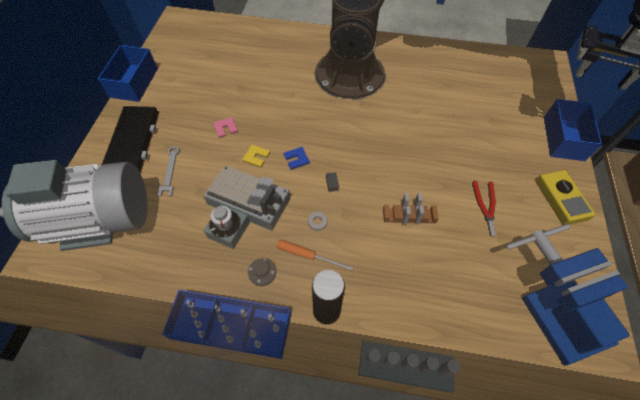

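View pics/top0.png

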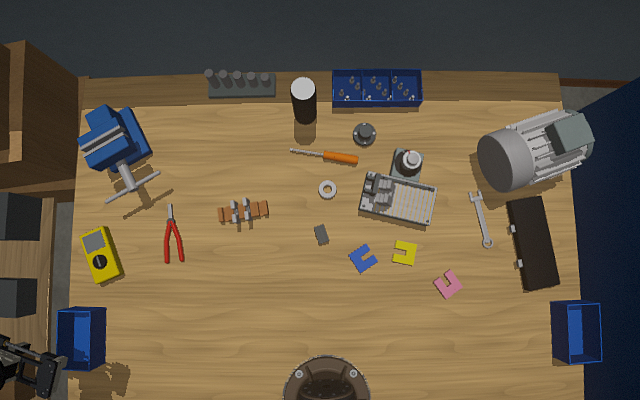

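The scene view (640x400) shows the magnet near (248,195), the collar at (222,217), the stop bar at (332,182) and the stand with two spares at (410,212). The top view shows the magnet at (398,198), collar at (410,160), bar at (321,234) and stand at (243,211). I'll zoom in for corner pixels.

Run:
```python
import cv2,numpy as np
a=cv2.imread('pics/top0.png')
z1=cv2.resize(a[135:245,340:450],None,fx=5,fy=5,interpolation=cv2.INTER_CUBIC)
z2=cv2.resize(a[190:250,210:335],(400,192),interpolation=cv2.INTER_CUBIC)
cv2.imwrite('pics/tz1.png',z1)
b=cv2.imread('pics/scene0.png')
z3=cv2.resize(b[160:250,195:295],(600,540),interpolation=cv2.INTER_CUBIC)
cv2.imwrite('pics/sz.png',z3)
z2=cv2.resize(a[190:250,210:335],None,fx=6,fy=6,interpolation=cv2.INTER_CUBIC)
cv2.imwrite('pics/tz2.png',z2[:, :])
```

```text
(no output)
```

View pics/tz1.png

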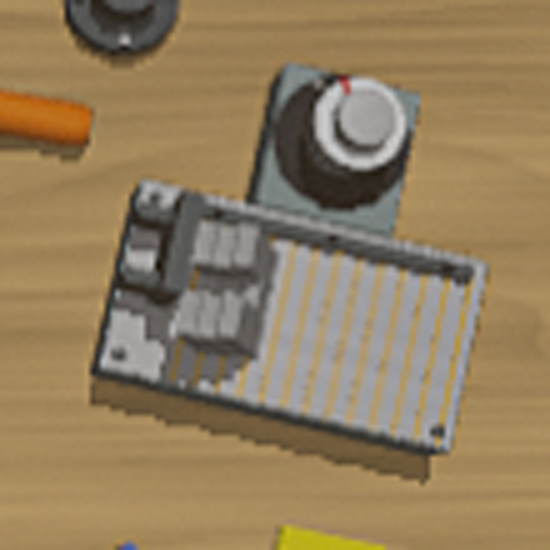

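View pics/tz2.png

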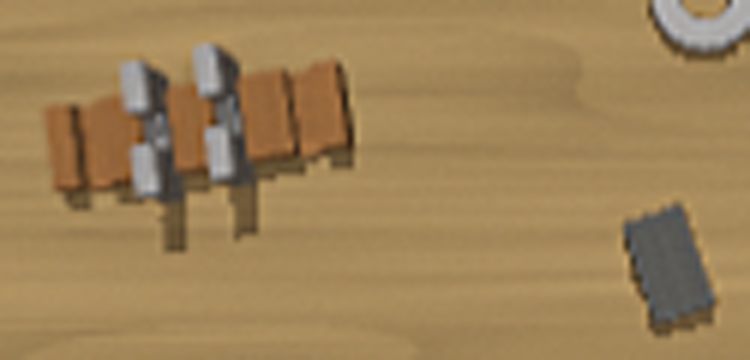

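```bash
cat >> h.py <<'E'
def fit2(L,W):
    L=np.array(L,float);W=np.array(W,float)[:,:2];a=L-L.mean(0);b=W-W.mean(0)
    th=np.arctan2((a[:,0]*b[:,1]-a[:,1]*b[:,0]).sum(),(a*b).sum())
    R=np.array([[np.cos(th),-np.sin(th)],[np.sin(th),np.cos(th)]]);t=W.mean(0)-R@L.mean(0)
    return t,th,np.linalg.norm((R@L.T).T+t-W,axis=1)
E
python3 - <<'E'
from h import *
f=grab('top')
def P(c,s,ox,oy,z): return onz(f,(c[0]+.5)/s-.5+ox,(c[1]+.5)/s-.5+oy,z)
m=[P(c,5,340,135,.048) for c in [(145,182),(487,262),(445,452),(95,375)]]
t,th,r=fit2([(45,105),(45,-95),(-65,-95),(-65,105)] and np.array([(45,105),(45,-95),(-65,-95),(-65,105)])/1e3,m)
print('magnet',t,np.degrees(th),r)
# stand top corners; axes: stand y along image left
s=[P(c,6,210,190,.026) for c in [(46,106),(340,60),(352,150),(58,190)]]
t,th,r=fit2(np.array([(20,70),(20,-70),(-20,-70),(-20,70)])/1e3,s); print('stand',t,np.degrees(th),r)
b=[P(c,6,210,190,.022) for c in [(626,222),(680,204),(714,304),(654,324)]]
print(np.linalg.norm(np.diff(np.array(b+b[:1]),axis=0),axis=1))
t,th,r=fit2(np.array([(25,15),(25,-15),(-25,-15),(-25,15)])/1e3,b); print('bar',t,np.degrees(th),r)
for n in ['scene','wrist']:
    w=grab(n); print(n, w['R'].round(3).tolist(), -w['R'].T@w['t'], w['fovy'],w['k1'])
E
```

```text
magnet [ 0.55747971 -0.21557845] -14.099368269187826 [0.00387369 0.00085191 0.00355001 0.0015749 ]
stand [0.52164373 0.22441605] 7.736942943840651 [0.0002656  0.00130625 0.00145421 0.00083281]
[0.02646204 0.04888628 0.02925415 0.04890829]
bar [0.4556203  0.00583013] 16.66731401397948 [0.00207906 0.00165619 0.00096032 0.00039088]
scene [[-0.163, 0.987, 0.011], [0.843, 0.145, -0.519], [-0.513, -0.076, -0.855]] [1.05938156 0.07502816 0.93331993] 53.87207608222752 0.016386353502983637
wrist [[-0.256, -0.967, 0.001], [-0.936, 0.248, 0.251], [-0.242, 0.064, -0.968]] [0.23708525 0.63558267 0.38423106] 71.2562400579044 -0.011577734574454641
```

View pics/sz.png

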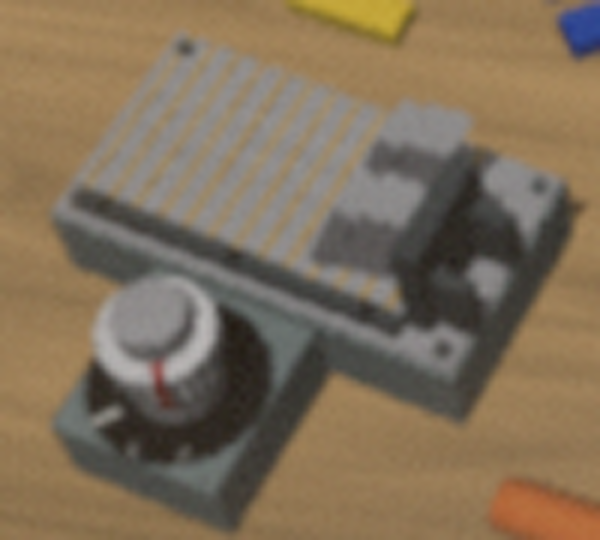

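The zoom shows the magnet with three leaning plates, the collar with its red line, a two-plate stand (the inner grooves) and the bar. The rough poses fit the known sizes. I'll go above the stand for a close look.

Call:
servo_tool([
  {"angular": [0,0,8.4],"xyz": [0,0,0],"claw": 8.7},
  {"angular": [0,0,8.4],"xyz": [0,0,0],"claw": 8.7},
  {"angular": [0,0,8.4],"xyz": [0,0,0],"claw": 8.7},
  {"angular": [0,0,8.4],"xyz": [0,0,0],"claw": 8.7},
  {"angular": [0,0,8.4],"xyz": [0,0,0],"claw": 8.7},
  {"angular": [0,0,8.4],"xyz": [0,0,0],"claw": 8.7},
  {"angular": [0,0,8.4],"xyz": [0,0,0],"claw": 8.7},
  {"angular": [0,0,8.4],"xyz": [0,0,0],"claw": 8.7},
  {"angular": [0,0,0],"xyz": [3.92,-2.4,0.4],"claw": 8.7},
  {"angular": [0,0,0],"xyz": [3.92,-2.4,0.4],"claw": 8.7},
  {"angular": [0,0,0],"xyz": [3.92,-2.4,0.4],"claw": 8.7},
  {"angular": [0,0,0],"xyz": [3.92,-2.4,0.4],"claw": 8.7},
  {"angular": [0,0,0],"xyz": [3.92,-2.4,0.4],"claw": 8.7},
  {"angular": [0,0,0],"xyz": [3.92,-2.4,0.4],"claw": 8.7},
  {"angular": [0,0,0],"xyz": [3.92,-2.4,0.4],"claw": 8.7},
  {"angular": [0,0,0],"xyz": [3.92,-2.4,0.4],"claw": 8.7},
  {"angular": [0,0,0],"xyz": [3.92,-2.4,0.4],"claw": 8.7},
  {"angular": [0,0,0],"xyz": [3.92,-2.4,0.4],"claw": 8.7},
  {"angular": [0,0,0],"xyz": [3.92,-2.4,0.4],"claw": 8.7},
  {"angular": [0,0,0],"xyz": [3.92,-2.4,0.4],"claw": 8.7},
])

```text
t: 2.25
eef_pos: [0.5244, 0.2245, 0.2006]
ee_rot: [-3.141, 0.0, -1.432]
force: [0.9, 1.6, 0.9]
width: 0.0869
gripper_force: 0.0
```

```bash
cat >> h.py <<'E'
import pickle
def shot(n,tag):
    f=grab(n); pickle.dump(f,open(f'pics/{tag}.pkl','wb')); cv2.imwrite(f'pics/{tag}.png',f['color']); return f
def load(tag): return pickle.load(open(f'pics/{tag}.pkl','rb'))
def go(x,y,z,psi):
    "turn about tool z (deg), then shift in tool axes (cm)"
    s=monitor.get_state(); p=np.array(s['eef_pos']); y0=s['ee_rot'][2]; d=np.array([x,y,z])-p; a=np.radians(psi)
    print('turn',round(-np.degrees((a-y0+np.pi)%(2*np.pi)-np.pi),2),'shift',(100*np.array([d[0]*np.cos(a)+d[1]*np.sin(a),d[0]*np.sin(a)-d[1]*np.cos(a),-d[2]])).round(2))
E
python3 -c "
from h import *
shot('wrist','w_stand')"
```

Call:
servo_tool([
  {"angular": [0,0,7.35],"xyz": [0,0,0],"claw": 8.7},
  {"angular": [0,0,7.35],"xyz": [0,0,0],"claw": 8.7},
  {"angular": [0,0,7.35],"xyz": [0,0,0],"claw": 8.7},
  {"angular": [0,0,0],"xyz": [4.43,-1.54,-0.55],"claw": 8.7},
  {"angular": [0,0,0],"xyz": [4.43,-1.54,-0.55],"claw": 8.7},
  {"angular": [0,0,0],"xyz": [4.43,-1.54,-0.55],"claw": 8.7},
  {"angular": [0,0,0],"xyz": [4.43,-1.54,-0.55],"claw": 8.7},
  {"angular": [0,0,0],"xyz": [4.43,-1.54,-0.55],"claw": 8.7},
  {"angular": [0,0,0],"xyz": [4.43,-1.54,-0.55],"claw": 8.7},
  {"angular": [0,0,0],"xyz": [4.43,-1.54,-0.55],"claw": 8.7},
  {"angular": [0,0,0],"xyz": [4.43,-1.54,-0.55],"claw": 8.7},
  {"angular": [0,0,0],"xyz": [4.43,-1.54,-0.55],"claw": 8.7},
  {"angular": [0,0,0],"xyz": [0,0,0],"claw": 0},
  {"angular": [0,0,0],"xyz": [0,0,0],"claw": 0},
  {"angular": [0,0,0],"xyz": [0,0,0],"claw": 0},
])

```text
t: 3.8
eef_pos: [0.5603, -0.1939, 0.2498]
ee_rot: [3.141, 0.0, -1.817]
force: [0.5, -0.7, 0.1]
width: 0.0685
gripper_force: 0.0
```

Run:
```python
from h import *
shot('wrist','w_mag')
```

```text
(no output)
```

View pics/w_mag.png

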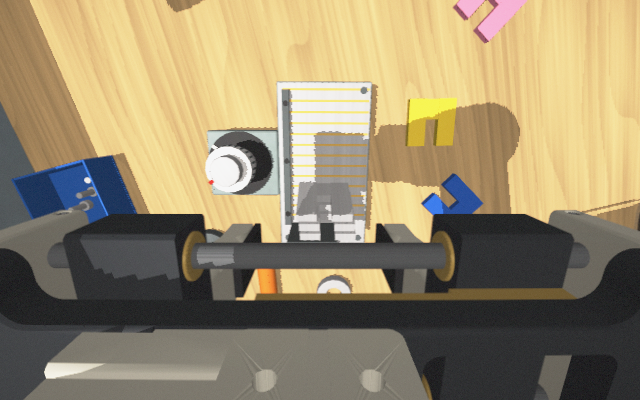

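View pics/w_stand.png

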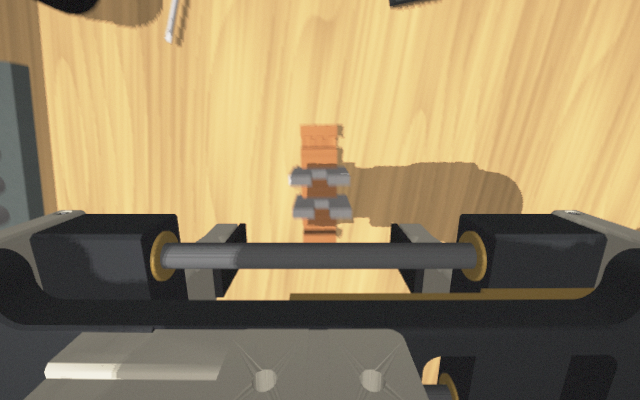

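The wrist view shows the magnet top at (279..371, 83..240), the collar at (230,168) and the plates near (325,205). The stand view has spares at (321,177) and (323,207). Next I extract edges numerically.

Run:
```python
from h import *
f=load('w_mag'); a=f['color'].astype(int); hsv=cv2.cvtColor(f['color'],cv2.COLOR_BGR2HSV)
for r in [84,90,100,120,125]: print(r,'sat',hsv[r,272:296,1].tolist(),'|',hsv[r,362:380,1].tolist(), '|val',hsv[r,272:296,2].tolist())
for c in [300,330,350]: print(c,hsv[76:90,c,1].tolist(),hsv[76:90,c,2].tolist())
print('collar'); m=((hsv[...,2]>190)&(hsv[...,1]<40)).astype(np.uint8); m[:, :200]=0;m[:,262:]=0;m[:135]=0;m[200:]=0
n,l,s,c=cv2.connectedComponentsWithStats(m); print([(s[i].tolist(),c[i].tolist()) for i in range(1,n) if s[i][4]>40])
f=load('w_stand'); hs=cv2.cvtColor(f['color'],cv2.COLOR_BGR2HSV)
m=((hs[...,1]<60)&(hs[...,2]>60)).astype(np.uint8); m[:155]=0;m[222:]=0;m[:,:270]=0;m[:,370:]=0
n,l,s,c=cv2.connectedComponentsWithStats(m); print('plates',[(s[i].tolist(),c[i].tolist()) for i in range(1,n) if s[i][4]>40])
a=load('w_mag')['color'][75:245,270:390]; b=f['color'][115:245,280:370]
A=cv2.resize(a,None,fx=3.4,fy=3.4,interpolation=cv2.INTER_CUBIC);B=cv2.resize(b,None,fx=4.2,fy=4.2,interpolation=cv2.INTER_CUBIC)
h=max(A.shape[0],B.shape[0]); C=np.zeros((h,A.shape[1]+B.shape[1],3),np.uint8); C[:A.shape[0],:A.shape[1]]=A; C[:B.shape[0],A.shape[1]:]=B; print(A.shape,B.shape); cv2.imwrite('pics/z1.png',C)
```

```text
84 sat [104, 102, 99, 104, 55, 3, 2, 2, 2, 2, 2, 2, 2, 2, 1, 2, 2, 2, 3, 2, 2, 1, 2, 3] | [4, 3, 4, 4, 4, 3, 4, 3, 2, 16, 84, 114, 114, 112, 98, 95, 93, 92] |val [238, 240, 242, 235, 207, 229, 244, 243, 243, 243, 243, 243, 244, 244, 244, 244, 244, 243, 244, 244, 244, 244, 244, 243]
90 sat [101, 101, 102, 99, 66, 5, 3, 2, 3, 6, 11, 13, 11, 9, 11, 6, 7, 52, 50, 25, 25, 24, 24, 26] | [14, 14, 12, 8, 6, 89, 86, 53, 32, 31, 99, 115, 116, 111, 113, 105, 95, 92] |val [239, 238, 239, 241, 231, 224, 243, 244, 240, 203, 138, 137, 138, 136, 137, 135, 116, 138, 231, 246, 246, 246, 246, 245]
100 sat [108, 104, 102, 100, 90, 13, 2, 1, 2, 5, 15, 8, 7, 0, 9, 8, 7, 125, 148, 139, 120, 119, 121, 120] | [116, 115, 116, 115, 121, 116, 112, 27, 6, 52, 114, 113, 116, 112, 111, 106, 94, 94] |val [233, 236, 239, 239, 222, 210, 239, 244, 244, 224, 135, 125, 114, 100, 115, 136, 113, 145, 191, 241, 247, 247, 247, 247]
120 sat [94, 97, 103, 106, 106, 62, 3, 2, 2, 3, 1, 15, 15, 13, 11, 9, 14, 4, 5, 6, 2, 2, 2, 1] | [3, 4, 5, 5, 4, 4, 4, 5, 75, 116, 109, 110, 113, 110, 109, 98, 95, 97] |val [244, 243, 240, 236, 2
[... 328 characters left out ...]
 138, 138, 139, 139, 129, 107, 136, 162, 225, 244, 245, 245]
300 [101, 100, 98, 100, 98, 57, 5, 3, 2, 2, 2, 2, 98, 129] [241, 242, 242, 242, 243, 201, 216, 242, 243, 243, 243, 243, 247, 247]
330 [102, 100, 102, 100, 98, 70, 9, 2, 3, 3, 3, 3, 102, 128] [239, 240, 241, 242, 243, 196, 209, 240, 242, 242, 242, 242, 246, 247]
350 [91, 94, 95, 98, 101, 89, 9, 4, 3, 3, 3, 3, 84, 126] [244, 244, 243, 243, 241, 209, 201, 238, 240, 240, 241, 240, 246, 247]
collar
[([205, 135, 47, 60, 1694], [225.7951593860685, 168.10271546635184])]
plates [([288, 167, 62, 19, 887], [319.5479143179256, 176.20518602029313]), ([293, 195, 59, 24, 1019], [322.9391560353288, 206.74975466143277])]
(578, 408, 3) (546, 378, 3)
```

View pics/z1.png

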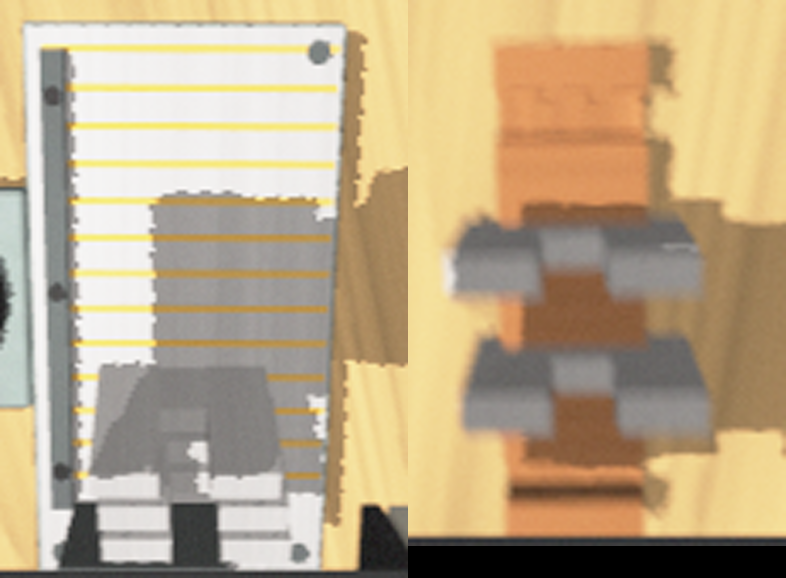

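Run:
```python
from h import *
f=load('w_mag'); z=.048
R=np.array([onz(f,u,v,z)[:2] for u,v in [(371.6,84),(371.4,90),(369.7,120),(369.7,125)]])
L=np.array([onz(f,u,v,z)[:2] for u,v in [(276,84),(276.2,90),(276.45,100),(277.1,120),(277.4,125)]])
N=np.array([onz(f,u,v,z)[:2] for u,v in [(300,81.05),(330,81.3),(350,81.5)]])
d=N[0]-N[-1]; print('yaw near',np.degrees(np.arctan2(d[1],d[0])), 'yaw L',np.degrees(np.arctan2(*(L[-1]-L[0])[::-1]))-90,'R',np.degrees(np.arctan2(*(R[-1]-R[0])[::-1]))-90)
for y in [-14.1,-13.5,-14.5]:
    a=np.radians(y); ex=np.array([np.cos(a),np.sin(a)]); ey=np.array([-ex[1],ex[0]])
    xl=(L@ex).mean(); xr=(R@ex).mean(); yn=(N@ey).mean(); print(y,'width',xl-xr,'origin',(xl+xr+.02)/2*ex+(yn+.095)*ey)
# far corners (bottom of view): right corner
def C(u,v): return (u+.5)/4.2-.5+280-408/4.2,(v+.5)/4.2-.5+115
g=load('w_stand')
for n,q in {'p1':[(450,250),(700,253),(703,297),(455,297)],'p2':[(466,390),(708,390),(711,434),(464,434)]}.items():
    p=np.array([onz(g,*C(*c),.068)[:2] for c in q]); c=p.mean(0); l=(p[0]+p[3])/2-(p[1]+p[2])/2; print(n,c,'len',np.linalg.norm(l),'yaw',np.degrees(np.arctan2(l[1],l[0])), np.linalg.norm(p[1]-p[2]))
s=np.array([onz(g,*C(*c),.026)[:2] for c in [(495,42),(648,42)]]); print('stand end',s, s.mean(0))
print(monitor.get_state()['eef_pos'])
```

```text
yaw near -14.558033302175616 yaw L -14.103961224231128 R -14.258055776951409
-14.1 width 0.10849251611592992 origin [ 0.55754332 -0.21272258]
-13.5 width 0.1084753387361368 origin [ 0.55686571 -0.21241127]
-14.5 width 0.10849735808338457 origin [ 0.55799342 -0.21293252]
p1 [0.52335168 0.21089066] len 0.058124978884067625 yaw 7.6132412779037395 0.01050177099032256
p2 [0.51618637 0.24394403] len 0.058842095435172555 yaw 7.957899021597606 0.011158120853518314
stand end [[0.55131654 0.16178224]
 [0.51236649 0.15633362]] [0.53184152 0.15905793]
[ 0.56038102 -0.19347812  0.24989691]
```

```bash
cat >> h.py <<'E'
MO=np.array([.5577,-.2135]); MY=np.radians(-14.2)
ME=np.array([[np.cos(MY),-np.sin(MY)],[np.sin(MY),np.cos(MY)]])
def gm(x,y,z,psi=-104.2):
    w=MO+ME@(np.array([x,y])/1e3); go(w[0],w[1],z/1e3,psi)
def inm(p): return (ME.T@(np.array(p)[:2]-MO)*1e3).round(1)
def st():
    s=monitor.get_state(); print('t',round(s['t'],1),'mag',inm(s['eef_pos']),'z',round(s['eef_pos'][2]*1e3,1),'yaw',round(np.degrees(s['ee_rot'][2]),2),'F mag',(ME.T@np.array(s['force'])[:2]).round(1),round(float(s['force'][2]),1),'w',round(s['width']*1e3,1),'g',s['gripper_force'])
E
python3 -c "
from h import *
st(); gm(-8,-14,72)"
```

```text
t 3.9 mag [-2.3 20.1] z 249.9 yaw -104.08 F mag [0.2 0. ] 0.1 w 64.2 g 0.0
turn 0.12 shift [ 3.41  0.57 17.79]
```

Call:
servo_tool([
  {"angular": [0,0,0.1],"xyz": [3.4,0.6,0],"claw": 0},
  {"angular": [0,0,0],"xyz": [0,0,4],"claw": 0},
  {"angular": [0,0,0],"xyz": [0,0,4],"claw": 0},
  {"angular": [0,0,0],"xyz": [0,0,4],"claw": 0},
  {"angular": [0,0,0],"xyz": [0,0,3],"claw": 0},
  {"angular": [0,0,0],"xyz": [0,0,2],"claw": 0},
  {"angular": [0,0,0],"xyz": [0,0,0.8],"claw": 0},
  {"angular": [0,0,0],"xyz": [0,0,0],"claw": 0},
  {"angular": [0,0,0],"xyz": [0,0,0],"claw": 0},
])

```text
t: 4.75
eef_pos: [0.5471, -0.2251, 0.0728]
ee_rot: [-3.141, 0.0, -1.818]
force: [0.1, 0.4, -0.7]
width: 0.0005
gripper_force: 0.0
```

```bash
python3 -c "
from h import *
st()"
```

```text
t 4.8 mag [ -7.4 -13.9] z 72.8 yaw -104.15 F mag [0.  0.4] -0.7 w 0.5 g 0.0
```

Call:
servo_tool([
  {"angular": [0,0,0],"xyz": [-0.5,0,0.05],"claw": 0},
  {"angular": [0,0,0],"xyz": [-0.5,0,0],"claw": 0},
  {"angular": [0,0,0],"xyz": [-0.25,0,0],"claw": 0},
  {"angular": [0,0,0],"xyz": [-0.25,0,0],"claw": 0},
  {"angular": [0,0,0],"xyz": [-0.25,0,0],"claw": 0},
  {"angular": [0,0,0],"xyz": [-0.25,0,0],"claw": 0},
  {"angular": [0,0,0],"xyz": [-0.25,0,0],"claw": 0},
  {"angular": [0,0,0],"xyz": [-0.25,0,0],"claw": 0},
  {"angular": [0,0,0],"xyz": [-0.25,0,0],"claw": 0},
  {"angular": [0,0,0],"xyz": [-0.25,0,0],"claw": 0},
  {"angular": [0,0,0],"xyz": [-0.25,0,0],"claw": 0},
  {"angular": [0,0,0],"xyz": [-0.25,0,0],"claw": 0},
  {"angular": [0,0,0],"xyz": [-0.25,0,0],"claw": 0},
  {"angular": [0,0,0],"xyz": [-0.25,0,0],"claw": 0},
])

```text
t: 6.15
eef_pos: [0.5559, -0.1871, 0.0713]
ee_rot: [3.141, -0.0, -1.819]
force: [-1.3, -4.6, -2.3]
width: 0.0006
gripper_force: 1.9
```

```bash
python3 -c "
from h import *
st()"
```

```text
t 6.2 mag [-8.3 25.1] z 71.3 yaw -104.25 F mag [-0.1 -4.8] -2.3 w 0.6 g 1.8644755985587835
```

Call:
servo_tool([
  {"angular": [0,0,0],"xyz": [-0.2,0,0],"claw": 0},
  {"angular": [0,0,0],"xyz": [-0.2,0,0],"claw": 0},
  {"angular": [0,0,0],"xyz": [-0.2,0,0],"claw": 0},
  {"angular": [0,0,0],"xyz": [-0.1,0,0],"claw": 0},
  {"angular": [0,0,0],"xyz": [-0.1,0,0],"claw": 0},
  {"angular": [0,0,0],"xyz": [0,0,0],"claw": 0},
])

```text
t: 6.75
eef_pos: [0.5581, -0.1794, 0.0715]
ee_rot: [3.141, -0.0, -1.819]
force: [-1.3, -3.4, -3.5]
width: 0.0001
gripper_force: 2.0
```

```bash
python3 -c "
from h import *
st()"
```

```text
t 6.8 mag [-8.  33.2] z 71.5 yaw -104.24 F mag [-0.5 -3.6] -3.5 w 0.1 g 1.995971838477999
```

Call:
servo_tool([
  {"angular": [0,0,0],"xyz": [-0.1,0,0],"claw": 0},
  {"angular": [0,0,0],"xyz": [-0.1,0,0],"claw": 0},
  {"angular": [0,0,0],"xyz": [-0.1,0,0],"claw": 0},
  {"angular": [0,0,0],"xyz": [0,0,0],"claw": 0},
])

```text
t: 7.15
eef_pos: [0.5581, -0.1792, 0.0716]
ee_rot: [3.141, -0.003, -1.82]
force: [-1.8, -22.0, -3.5]
width: 0.0005
gripper_force: 10.5
```

```bash
python3 -c "
from h import *
st(); shot('scene','s1')"
```

```text
t 7.2 mag [-8.1 33.3] z 71.6 yaw -104.29 F mag [  3.6 -21.8] -3.5 w 0.5 g 10.49427503021434
```

Call:
servo_tool([
  {"angular": [0,0,0],"xyz": [1,0,0],"claw": 0},
  {"angular": [0,0,0],"xyz": [3,0,0],"claw": 0},
  {"angular": [0,0,0],"xyz": [0,0,-4],"claw": 0},
  {"angular": [0,0,0],"xyz": [0,0,-4],"claw": 0},
  {"angular": [0,0,-8.2],"xyz": [0,4,0],"claw": 0},
  {"angular": [0,0,-8.2],"xyz": [0,0,0],"claw": 0},
  {"angular": [0,0,-8.2],"xyz": [0,0,0],"claw": 0},
  {"angular": [0,0,-8.2],"xyz": [0,0,0],"claw": 0},
  {"angular": [0,0,-8.2],"xyz": [0,0,0],"claw": 0},
  {"angular": [0,0,-8.2],"xyz": [0,0,0],"claw": 0},
  {"angular": [0,0,-8.2],"xyz": [0,0,0],"claw": 0},
  {"angular": [0,0,-8.2],"xyz": [0,0,0],"claw": 0},
  {"angular": [0,0,-8.2],"xyz": [0,0,0],"claw": 0},
  {"angular": [0,0,-8.2],"xyz": [0,0,0],"claw": 0},
  {"angular": [0,0,-8.2],"xyz": [0,0,0],"claw": 0},
  {"angular": [0,0,0],"xyz": [0,0,0],"claw": 0},
])

```text
t: 8.8
eef_pos: [0.511, -0.205, 0.152]
ee_rot: [-3.141, -0.002, -0.242]
force: [-0.4, 0.3, -0.5]
width: 0.0003
gripper_force: 0.0
```

```bash
python3 -c "
from h import *
st(); gm(-70,58,74,-14.2); f=shot('wrist','w2'); g=load('s1')
A=cv2.resize(g['color'][160:250,195:295],None,fx=4,fy=4,interpolation=cv2.INTER_CUBIC); B=f['color'][:360]; C=np.zeros((360,400+0+400,3),np.uint8); C[:,:400]=A; C[:,400:]=B[:,120:520]; cv2.imwrite('pics/c2.png',C)"
```

```text
t 8.8 mag [-47.4  -3.2] z 152.0 yaw -13.89 F mag [-0.5  0.2] -0.5 w 0.3 g 0.0
turn 0.31 shift [-2.26 -6.12  7.8 ]
```

View pics/c2.png

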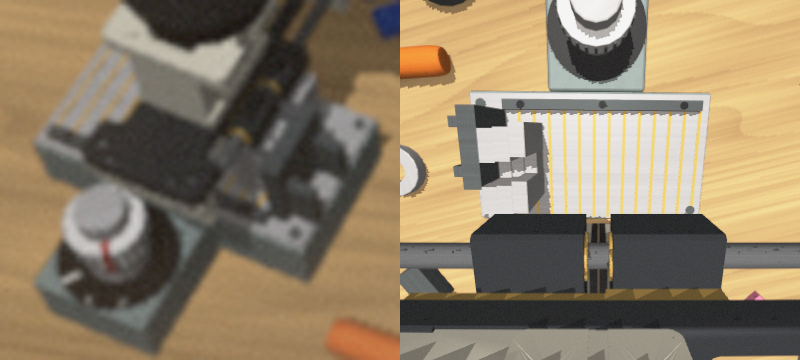

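Row is upright against the backstop, still short of the rail (wrist view: row at crop (515,155), rail at row 104). I'll refine the magnet pose from this view, since it shows both +x corners.

Run:
```python
from h import *
f=load('w2'); hsv=cv2.cvtColor(f['color'],cv2.COLOR_BGR2HSV); S=hsv[...,1].astype(int)
def cross(line,o,th=50):
    i=[k for k in range(len(line)-1) if (line[k]-th)*(line[k+1]-th)<0]; return [o+k+(th-line[k])/(line[k+1]-line[k]) for k in i]
T=[];Rr=[];Ll=[]
for c in [200,210,220,390,400,410,420]: x=cross(S[84:100,c],84); T.append((c,x[:2])) 
for r in [105,120,140,160,180,200]: Rr.append((r,cross(S[r,410:445],410)[:2])); 
for r in [95,97,99]: Ll.append((r,cross(S[r,180:205],180)[:3]))
print(T,Rr,Ll)
```

```text
[(200, [np.float64(90.6547619047619)]), (210, [np.float64(90.6470588235294)]), (220, [np.float64(90.66666666666667)]), (390, [np.float64(92.47222222222223)]), (400, [np.float64(92.5609756097561)]), (410, [np.float64(92.6046511627907)]), (420, [np.float64(92.63736263736264)])] [(105, [np.float64(429.3835616438356)]), (120, [np.float64(417.24418604651163), np.float64(420.7943925233645)]), (140, [np.float64(415.375), np.float64(418.83809523809526)]), (160, [np.float64(413.5308641975309), np.float64(416.9230769230769)]), (180, [np.float64(411.57894736842104), np.float64(414.9789473684211)]), (200, [np.float64(412.96907216494844), np.float64(419.6818181818182)])] [(95, [np.float64(189.54545454545453)]), (97, [np.float64(189.6)]), (99, [np.float64(189.84285714285716)])]
```

Run:
```python
from h import *
f=load('w2'); z=.048
T=np.array([onz(f,u,v,z)[:2] for u,v in [(200,90.65),(210,90.65),(220,90.67),(390,92.47),(400,92.56),(410,92.6),(420,92.64)]])
d=T[0]-T[-1]; yaw=np.arctan2(d[1],d[0])-np.pi/2
ex=np.array([np.cos(yaw),np.sin(yaw)]); ey=np.array([-ex[1],ex[0]])
l=onz(f,189.6,97,z)[:2]@ey; r=onz(f,429.4,105,z)[:2]@ey
print('yaw',np.degrees(yaw),'len',l-r,'origin',((T@ex).mean()-.045)*ex+((l+r)/2-.005)*ey)
```

```text
yaw -14.363085488586284 len 0.19670894335274966 origin [ 0.55694514 -0.21380696]
```

Call:
servo_tool([
  {"angular": [0,0,0.3],"xyz": [-2.3,0,0],"claw": 0},
  {"angular": [0,0,0],"xyz": [0,-3.1,0],"claw": 0},
  {"angular": [0,0,0],"xyz": [0,-3,0],"claw": 0},
  {"angular": [0,0,0],"xyz": [0,0,3],"claw": 0},
  {"angular": [0,0,0],"xyz": [0,0,3],"claw": 0},
  {"angular": [0,0,0],"xyz": [0,0,1.7],"claw": 0},
  {"angular": [0,0,0],"xyz": [1,0,0],"claw": 0},
  {"angular": [0,0,0],"xyz": [0.4,0,0],"claw": 0},
  {"angular": [0,0,0],"xyz": [0.3,0,0],"claw": 0},
  {"angular": [0,0,0],"xyz": [0.2,0,0],"claw": 0},
  {"angular": [0,0,0],"xyz": [0.2,0,0],"claw": 0},
  {"angular": [0,0,0],"xyz": [0.2,0,0],"claw": 0},
  {"angular": [0,0,0],"xyz": [0.2,0,0],"claw": 0},
])

```text
t: 10.15
eef_pos: [0.5263, -0.147, 0.0752]
ee_rot: [3.142, 0.001, -0.251]
force: [-6.9, 1.4, 4.9]
width: 0.0007
gripper_force: 3.1
```

```bash
python3 -c "
from h import *
st()"
```

```text
t 10.2 mag [-46.7  56.8] z 75.2 yaw -14.39 F mag [-7.  -0.3] 4.9 w 0.7 g 3.0662801526250405
```

Call:
servo_tool([
  {"angular": [0,0,0],"xyz": [0.2,0,0],"claw": 0},
  {"angular": [0,0,0],"xyz": [0.2,0,0],"claw": 0},
  {"angular": [0,0,0],"xyz": [0.1,0,0],"claw": 0},
  {"angular": [0,0,0],"xyz": [0.1,0,0],"claw": 0},
  {"angular": [0,0,0],"xyz": [0,0,0],"claw": 0},
])

```text
t: 10.65
eef_pos: [0.5322, -0.1485, 0.0752]
ee_rot: [3.142, 0.001, -0.251]
force: [-4.7, 1.4, 2.8]
width: 0.0004
gripper_force: 2.5
```

```bash
python3 -c "
from h import *
st()"
```

```text
t 10.7 mag [-40.6  56.7] z 75.2 yaw -14.39 F mag [-4.9  0.2] 2.8 w 0.4 g 2.498235244438547
```

Call:
servo_tool([
  {"angular": [0,0,0],"xyz": [0.1,0,0],"claw": 0},
  {"angular": [0,0,0],"xyz": [0.1,0,0],"claw": 0},
  {"angular": [0,0,0],"xyz": [0,0,0],"claw": 0},
])

```text
t: 10.95
eef_pos: [0.5331, -0.149, 0.075]
ee_rot: [3.141, 0.003, -0.251]
force: [-8.1, 2.7, 5.4]
width: 0.0002
gripper_force: 4.3
```

```bash
python3 -c "
from h import *
st()"
```

```text
t 10.9 mag [-39.6  56.5] z 75.0 yaw -14.41 F mag [-8.5  0.6] 5.4 w 0.2 g 4.298763312399387
```

Call:
servo_tool([
  {"angular": [0,0,0],"xyz": [0.1,0,0],"claw": 0},
  {"angular": [0,0,0],"xyz": [0.1,0,0],"claw": 0},
  {"angular": [0,0,0],"xyz": [0,0,0],"claw": 0},
])

```text
t: 11.25
eef_pos: [0.5331, -0.1494, 0.0748]
ee_rot: [3.141, 0.006, -0.252]
force: [-14.1, 4.4, 10.7]
width: 0.0005
gripper_force: 7.6
```

```bash
python3 -c "
from h import *
st()"
```

```text
t 11.2 mag [-39.6  56.1] z 74.8 yaw -14.43 F mag [-14.8   0.8] 10.7 w 0.5 g 7.559894621372223
```

Run:
```python
from h import *
s=monitor.get_state();e=s['eef_pos']
# after backing off 2cm along tool x and lifting to z .17
go(.523,.200,.17,-82.3)
```

```text
turn 67.87 shift [-34.76  -3.68  -9.52]
```

Call:
servo_tool([
  {"angular": [0,0,0],"xyz": [-2,0,0],"claw": 0},
  {"angular": [0,0,0],"xyz": [0,0,-4.75],"claw": 0},
  {"angular": [0,0,0],"xyz": [0,0,-4.75],"claw": 0},
  {"angular": [0,0,8.48],"xyz": [0,0,0],"claw": 8},
  {"angular": [0,0,8.48],"xyz": [0,0,0],"claw": 8},
  {"angular": [0,0,8.48],"xyz": [0,0,0],"claw": 8},
  {"angular": [0,0,8.48],"xyz": [0,0,0],"claw": 8},
  {"angular": [0,0,8.48],"xyz": [0,0,0],"claw": 8},
  {"angular": [0,0,8.48],"xyz": [0,0,0],"claw": 8},
  {"angular": [0,0,8.48],"xyz": [0,0,0],"claw": 8},
  {"angular": [0,0,8.48],"xyz": [0,0,0],"claw": 8},
  {"angular": [0,0,0],"xyz": [-4.25,-0.69,0],"claw": 8},
  {"angular": [0,0,0],"xyz": [-4.25,-0.69,0],"claw": 8},
  {"angular": [0,0,0],"xyz": [-4.25,-0.69,0],"claw": 8},
  {"angular": [0,0,0],"xyz": [-4.25,-0.69,0],"claw": 8},
  {"angular": [0,0,0],"xyz": [-4.25,-0.69,0],"claw": 8},
  {"angular": [0,0,0],"xyz": [-4.25,-0.69,0],"claw": 8},
  {"angular": [0,0,0],"xyz": [-4.25,-0.69,0],"claw": 8},
  {"angular": [0,0,0],"xyz": [-4.25,-0.69,0],"claw": 8},
])

```text
t: 13.15
eef_pos: [0.5264, 0.202, 0.1708]
ee_rot: [-3.139, 0.001, -1.435]
force: [0.5, 0.2, -0.3]
width: 0.0795
gripper_force: 0.0
```

Run:
```python
from h import *
f=shot('wrist','w3'); st(); print(monitor.get_state()['eef_pos'])
for p in [(.523,.2109),(.516,.244)]: print(proj(f,[*p,.068]))
cv2.imwrite('pics/w3c.png',cv2.resize(f['color'][90:240,240:400],None,fx=3.75,fy=3.75,interpolation=cv2.INTER_CUBIC))
```

```text
t 13.2 mag [-132.4  400.4] z 170.9 yaw -82.06 F mag [1.4 5.6] 1.5 w 79.6 g 0.0
[0.52757065 0.20710952 0.17086024]
[319.35577571 211.05154059]
[321.91981519 245.77201235]
```

View pics/w3c.png

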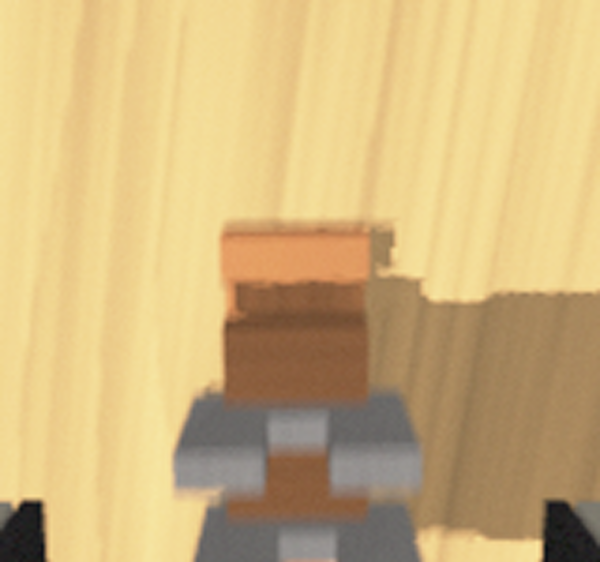

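Run:
```python
from h import *
f=shot('wrist','w4'); print(monitor.get_state()['eef_pos'])
h=cv2.cvtColor(f['color'],cv2.COLOR_BGR2HSV)
for c in [300,340]: print(c,[(r,int(h[r,c,1]),int(h[r,c,2])) for r in range(190,228)])
r=int(input() if 0 else 214)
print([(c,int(h[212,c,1]),int(h[212,c,2])) for c in list(range(278,300))+list(range(340,365))])
```

```text
[0.52706738 0.20453768 0.1705648 ]
300 [(190, 14, 109), (191, 10, 104), (192, 7, 105), (193, 10, 104), (194, 10, 104), (195, 7, 104), (196, 5, 105), (197, 15, 105), (198, 10, 103), (199, 12, 108), (200, 5, 102), (201, 5, 103), (202, 10, 106), (203, 16, 140), (204, 12, 152), (205, 10, 150), (206, 12, 151), (207, 10, 152), (208, 10, 151), (209, 8, 151), (210, 12, 152), (211, 7, 152), (212, 10, 153), (213, 28, 163), (214, 100, 233), (215, 115, 218), (216, 116, 214), (217, 83, 166), (218, 7, 109), (219, 7, 105), (220, 15, 105), (221, 14, 106), (222, 10, 106), (223, 5, 103), (224, 15, 103), (225, 10, 103), (226, 10, 103), (227, 10, 104)]
340 [(190, 77, 122), (191, 8, 102), (192, 7, 106), (193, 9, 108), (194, 7, 106), (195, 8, 102), (196, 12, 105), (197, 7, 107), (198, 12, 107), (199, 14, 106), (200, 5, 104), (201, 10, 107), (202, 6, 122), (203, 12, 146), (204, 10, 149), (205, 10, 148), (206, 10, 148), (207, 10, 150), (208, 10, 148), (209, 5, 147), (210, 12, 151), (211, 12, 148), (212, 17, 150), (213, 85, 150), (214, 126, 154), (215, 118, 153), (216, 122, 151), (217, 98, 130), (218, 76, 12
[... 205 characters left out ...]
, 245), (282, 91, 245), (283, 89, 246), (284, 87, 245), (285, 92, 245), (286, 87, 245), (287, 88, 245), (288, 86, 227), (289, 24, 158), (290, 7, 148), (291, 10, 151), (292, 10, 146), (293, 9, 149), (294, 10, 147), (295, 10, 148), (296, 9, 148), (297, 10, 147), (298, 10, 148), (299, 7, 150), (340, 17, 150), (341, 18, 153), (342, 17, 153), (343, 15, 151), (344, 19, 151), (345, 17, 152), (346, 17, 151), (347, 14, 150), (348, 17, 149), (349, 17, 152), (350, 17, 152), (351, 16, 155), (352, 19, 151), (353, 20, 150), (354, 15, 153), (355, 65, 161), (356, 112, 169), (357, 113, 172), (358, 115, 169), (359, 114, 163), (360, 116, 163), (361, 112, 160), (362, 112, 157), (363, 114, 145), (364, 110, 150)]
```

Run:
```python
from h import *
f=load('w4'); p=onz(f,321.8,207.8,.068); print(p, np.linalg.norm(onz(f,288.4,208,.068)-onz(f,355.2,208,.068)), np.linalg.norm(onz(f,322,202.4,.068)-onz(f,322,213.2,.068)))
print(monitor.get_state()['eef_pos']); go(p[0],p[1],.042,-82.3)
```

```text
[0.52266881 0.21283766 0.068     ] 0.059764781008538166 0.010091856623915695
[0.52706738 0.20453768 0.1705648 ]
turn 0.32 shift [-0.88  0.32 12.86]
```

Call:
servo_tool([
  {"angular": [0,0,0.3],"xyz": [-0.9,0.3,0],"claw": 8},
  {"angular": [0,0,0],"xyz": [0,0,4],"claw": 8},
  {"angular": [0,0,0],"xyz": [0,0,4],"claw": 8},
  {"angular": [0,0,0],"xyz": [0,0,3],"claw": 8},
  {"angular": [0,0,0],"xyz": [0,0,1.8],"claw": 8},
  {"angular": [0,0,0],"xyz": [0,0,0],"claw": 8},
])

```text
t: 13.85
eef_pos: [0.5204, 0.2066, 0.0395]
ee_rot: [3.138, -0.002, -1.442]
force: [-0.3, -0.4, 0.0]
width: 0.08
gripper_force: 0.0
```

Run:
```python
from h import *
s=monitor.get_state(); print(s['eef_pos'],s['force']); go(.5227,.2128,.042,-82.3)
```

```text
[0.52041746 0.20661812 0.03952887] [-0.30683988 -0.35908795  0.00331985]
turn -0.3 shift [-0.58 -0.31 -0.25]
```

Call:
servo_tool([
  {"angular": [0,0,0],"xyz": [-0.6,-0.3,-0.2],"claw": 8},
  {"angular": [0,0,0],"xyz": [0,0,0],"claw": 8},
  {"angular": [0,0,0],"xyz": [0,0,0],"claw": 8},
  {"angular": [0,0,0],"xyz": [0,0,0],"claw": 8},
])

```text
t: 14.25
eef_pos: [0.5244, 0.2151, 0.0446]
ee_rot: [-3.14, 0.001, -1.44]
force: [-0.1, 0.4, -0.1]
width: 0.0798
gripper_force: 0.0
```

Run:
```python
from h import *
s=monitor.get_state(); print(s['eef_pos'],s['force']); go(.5227,.2128,.042,-82.3)
```

```text
[0.52436725 0.21508289 0.04464292] [-0.14623963  0.44532947 -0.11249463]
turn -0.18 shift [0.2  0.2  0.26]
```

Call:
servo_tool([
  {"angular": [0,0,0],"xyz": [0.15,0.15,0.2],"claw": 8},
  {"angular": [0,0,0],"xyz": [0,0,0],"claw": 8},
  {"angular": [0,0,0],"xyz": [0,0,0],"claw": 8},
  {"angular": [0,0,0],"xyz": [0,0,0],"claw": 8},
  {"angular": [0,0,0],"xyz": [0,0,0],"claw": 8},
])

```text
t: 14.75
eef_pos: [0.5227, 0.2131, 0.0416]
ee_rot: [-3.142, -0.0, -1.439]
force: [0.1, 0.5, -0.1]
width: 0.0801
gripper_force: 0.0
```

Run:
```python
from h import *
s=monitor.get_state(); print(s['eef_pos'],s['force']); go(.5227,.2128,.042,-82.3)
```

```text
[0.5227473  0.2130679  0.04155178] [ 0.089428    0.51446602 -0.09608588]
turn -0.17 shift [ 0.03  0.01 -0.04]
```

Good. Close with 25 N and lift.

Call:
servo_tool([
  {"angular": [0,0,0],"xyz": [0,0,0],"claw": 5.5},
  {"angular": [0,0,0],"xyz": [0,0,0],"claw": 5.5},
  {"angular": [0,0,0],"xyz": [0,0,0],"claw": 5.5},
  {"angular": [0,0,0],"xyz": [0,0,0],"claw": 5.5},
  {"angular": [0,0,0],"xyz": [0,0,0],"claw": 5.5},
  {"angular": [0,0,0],"xyz": [0,0,-1],"claw": 5.5},
  {"angular": [0,0,0],"xyz": [0,0,-2],"claw": 5.5},
  {"angular": [0,0,0],"xyz": [0,0,-4],"claw": 5.5},
  {"angular": [0,0,0],"xyz": [0,0,-4],"claw": 5.5},
  {"angular": [0,0,0],"xyz": [0,0,-2],"claw": 5.5},
  {"angular": [0,0,0],"xyz": [0,0,0],"claw": 5.5},
  {"angular": [0,0,0],"xyz": [0,0,0],"claw": 5.5},
  {"angular": [0,0,0],"xyz": [0,0,0],"claw": 5.5},
], force=25)

```text
t: 16.05
eef_pos: [0.5218, 0.2125, 0.1704]
ee_rot: [3.139, -0.001, -1.44]
force: [-0.7, 0.0, -2.0]
width: 0.0598
gripper_force: 25.0
```

Run:
```python
from h import *
st(); gm(-3,18,150,-104.2)
```

```text
t 16.1 mag [-139.3  404.2] z 170.4 yaw -82.49 F mag [-0.7 -0.1] -2.0 w 59.8 g 24.9968022108078
turn 21.71 shift [ 38.62 -13.63   2.04]
```

Call:
servo_tool([
  {"angular": [0,0,7.24],"xyz": [0,0,0],"claw": 5.5},
  {"angular": [0,0,7.24],"xyz": [0,0,0],"claw": 5.5},
  {"angular": [0,0,7.24],"xyz": [0,0,0],"claw": 5.5},
  {"angular": [0,0,0],"xyz": [4,-1.4,0],"claw": 5.5},
  {"angular": [0,0,0],"xyz": [4.3,-1.6,0],"claw": 5.5},
  {"angular": [0,0,0],"xyz": [4.3,-1.6,0],"claw": 5.5},
  {"angular": [0,0,0],"xyz": [4.3,-1.6,0],"claw": 5.5},
  {"angular": [0,0,0],"xyz": [4.3,-1.6,0],"claw": 5.5},
  {"angular": [0,0,0],"xyz": [4.3,-1.6,0],"claw": 5.5},
  {"angular": [0,0,0],"xyz": [4.3,-1.6,0],"claw": 5.5},
  {"angular": [0,0,0],"xyz": [4.3,-1.6,0],"claw": 5.5},
  {"angular": [0,0,0],"xyz": [3.6,-1,0],"claw": 5.5},
  {"angular": [0,0,0],"xyz": [0,0,0],"claw": 5.5},
  {"angular": [0,0,0],"xyz": [0,0,0],"claw": 5.5},
  {"angular": [0,0,0],"xyz": [0,0,0],"claw": 5.5},
  {"angular": [0,0,0],"xyz": [0,0,0],"claw": 5.5},
  {"angular": [0,0,0],"xyz": [0,0,0],"claw": 5.5},
])

```text
t: 17.75
eef_pos: [0.5622, -0.1848, 0.1715]
ee_rot: [3.141, 0.0, -1.817]
force: [0.6, 0.4, -1.5]
width: 0.0595
gripper_force: 25.0
```

Run:
```python
from h import *
st(); gm(-3,27,83,-104.2)
```

```text
t 17.8 mag [-2.7 28.9] z 171.5 yaw -104.11 F mag [0.4 0.6] -1.5 w 59.5 g 24.996831715106964
turn 0.09 shift [0.19 0.03 8.85]
```

Call:
servo_tool([
  {"angular": [0,0,0.1],"xyz": [0.2,0,2],"claw": 5.5},
  {"angular": [0,0,0],"xyz": [0,0,3],"claw": 5.5},
  {"angular": [0,0,0],"xyz": [0,0,2],"claw": 5.5},
  {"angular": [0,0,0],"xyz": [0,0,1.2],"claw": 5.5},
  {"angular": [0,0,0],"xyz": [0,0,0.3],"claw": 5.5},
  {"angular": [0,0,0],"xyz": [0,0,0],"claw": 5.5},
  {"angular": [0,0,0],"xyz": [0,0,0],"claw": 5.5},
  {"angular": [0,0,0],"xyz": [0,0,0],"claw": 5.5},
  {"angular": [0,0,0],"xyz": [0,0,0],"claw": 5.5},
])

```text
t: 18.65
eef_pos: [0.5621, -0.1878, 0.0874]
ee_rot: [-3.14, 0.0, -1.82]
force: [-0.9, 0.9, -2.0]
width: 0.0598
gripper_force: 25.0
```

Run:
```python
from h import *
st()
```

```text
t 18.6 mag [-2.1 26. ] z 87.4 yaw -104.3 F mag [-1.1  0.6] -2.0 w 59.8 g 24.99675840139389
```

Call:
servo_tool([
  {"angular": [0,0,0],"xyz": [0,0.05,0.2],"claw": 5.5},
  {"angular": [0,0,0],"xyz": [0,0,0.1],"claw": 5.5},
  {"angular": [0,0,0],"xyz": [0,0,0.1],"claw": 5.5},
  {"angular": [0,0,0],"xyz": [0,0,0.1],"claw": 5.5},
  {"angular": [0,0,0],"xyz": [0,0,0.05],"claw": 5.5},
  {"angular": [0,0,0],"xyz": [0,0,0],"claw": 5.5},
  {"angular": [0,0,0],"xyz": [0,0,0],"claw": 5.5},
])

```text
t: 19.35
eef_pos: [0.5611, -0.1876, 0.0816]
ee_rot: [-3.141, -0.0, -1.82]
force: [-3.5, 1.8, 4.9]
width: 0.0597
gripper_force: 25.0
```

Run:
```python
from h import *
st()
```

```text
t 19.4 mag [-3.  25.9] z 81.6 yaw -104.29 F mag [-3.9  0.9] 4.9 w 59.7 g 24.99540388584137
```

Call:
servo_tool([
  {"angular": [0,0,0],"xyz": [0,0,0],"claw": 6.9},
  {"angular": [0,0,0],"xyz": [0,0,0],"claw": 6.9},
  {"angular": [0,0,0],"xyz": [0,0,0],"claw": 6.9},
  {"angular": [0,0,0],"xyz": [0,0,-0.5],"claw": 6.9},
  {"angular": [0,0,0],"xyz": [0,0,-2],"claw": 6.9},
  {"angular": [0,0,0],"xyz": [0,0,-4],"claw": 6.9},
  {"angular": [0,0,0],"xyz": [0,0,-3],"claw": 6.9},
  {"angular": [0,0,-7.24],"xyz": [0,0,0],"claw": 8},
  {"angular": [0,0,-7.24],"xyz": [0,0,0],"claw": 8},
  {"angular": [0,0,-7.24],"xyz": [0,0,0],"claw": 8},
  {"angular": [0,0,0],"xyz": [0,0,0],"claw": 8},
  {"angular": [0,0,0],"xyz": [0,0,0],"claw": 8},
])

```text
t: 20.55
eef_pos: [0.5612, -0.1876, 0.1763]
ee_rot: [-3.141, -0.0, -1.445]
force: [-0.5, -0.4, 0.2]
width: 0.0798
gripper_force: 0.0
```

Run:
```python
from h import *
st(); go(.5181,.2465,.16,-82.3); shot('wrist','w5')
```

```text
t 20.6 mag [-3. 26.] z 176.3 yaw -82.78 F mag [-0.4 -0.5] 0.2 w 79.8 g 0.0
turn -0.48 shift [-43.6   -1.55   1.63]
```

Call:
servo_tool([
  {"angular": [0,0,-0.5],"xyz": [-3.6,-0.15,0],"claw": 8},
  {"angular": [0,0,0],"xyz": [-4.5,-0.15,0],"claw": 8},
  {"angular": [0,0,0],"xyz": [-4.5,-0.15,0],"claw": 8},
  {"angular": [0,0,0],"xyz": [-4.5,-0.15,0],"claw": 8},
  {"angular": [0,0,0],"xyz": [-4.5,-0.15,0],"claw": 8},
  {"angular": [0,0,0],"xyz": [-4.5,-0.15,0],"claw": 8},
  {"angular": [0,0,0],"xyz": [-4.5,-0.15,0],"claw": 8},
  {"angular": [0,0,0],"xyz": [-4.5,-0.15,0],"claw": 8},
  {"angular": [0,0,0],"xyz": [-4.5,-0.15,0],"claw": 8},
  {"angular": [0,0,0],"xyz": [-4,-0.2,0],"claw": 8},
  {"angular": [0,0,0],"xyz": [0,0,3],"claw": 8},
  {"angular": [0,0,0],"xyz": [0,0,3],"claw": 8},
  {"angular": [0,0,0],"xyz": [0,0,0],"claw": 8},
  {"angular": [0,0,0],"xyz": [0,0,0],"claw": 8},
  {"angular": [0,0,0],"xyz": [0,0,0],"claw": 8},
  {"angular": [0,0,0],"xyz": [0,0,0],"claw": 8},
])

```text
t: 22.2
eef_pos: [0.5176, 0.2467, 0.1177]
ee_rot: [-3.139, 0.001, -1.433]
force: [-0.4, 0.9, -0.2]
width: 0.0802
gripper_force: 0.0
```

Run:
```python
from h import *
print(monitor.get_state()['eef_pos']); go(.5181,.2465,.042,-82.3)
f=load('w5')
cv2.imwrite('pics/w5c.png',cv2.resize(f['color'][60:250,200:420],None,fx=3,fy=3,interpolation=cv2.INTER_CUBIC))
```

```text
[0.51757074 0.24669806 0.11771429]
turn 0.18 shift [ 0.03 -0.05  7.57]
```

View pics/w5c.png

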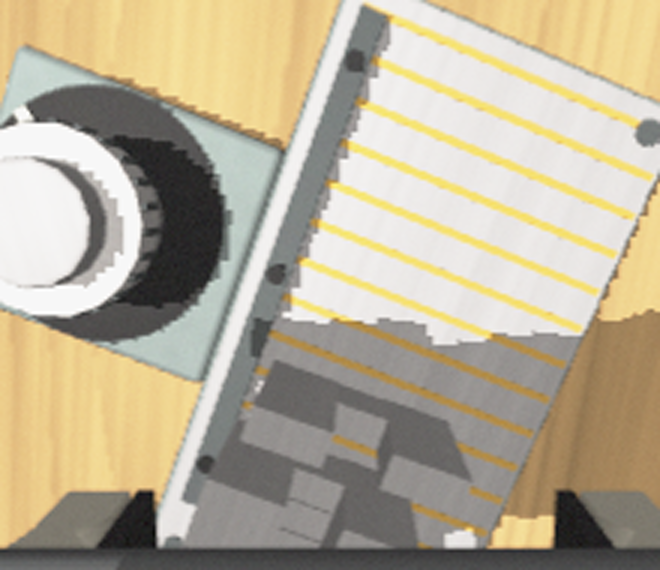

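The placed spare stands upright (crop (340,430)) parallel to the row behind it. Pick the second.

Call:
servo_tool([
  {"angular": [0,0,0.2],"xyz": [0,0,3],"claw": 8},
  {"angular": [0,0,0],"xyz": [0,0,3],"claw": 8},
  {"angular": [0,0,0],"xyz": [0,0,1.5],"claw": 8},
  {"angular": [0,0,0],"xyz": [0,0,0],"claw": 8},
  {"angular": [0,0,0],"xyz": [0,0,0],"claw": 8},
  {"angular": [0,0,0],"xyz": [0,0,0],"claw": 8},
  {"angular": [0,0,0],"xyz": [0,0,0],"claw": 5.5},
  {"angular": [0,0,0],"xyz": [0,0,0],"claw": 5.5},
  {"angular": [0,0,0],"xyz": [0,0,0],"claw": 5.5},
  {"angular": [0,0,0],"xyz": [0,0,0],"claw": 5.5},
  {"angular": [0,0,0],"xyz": [0,0,0],"claw": 5.5},
], force=25)

```text
t: 23.3
eef_pos: [0.5168, 0.2466, 0.0415]
ee_rot: [-3.141, 0.0, -1.436]
force: [-2.2, 0.2, 6.0]
width: 0.0597
gripper_force: 25.0
```

Run:
```python
from h import *
s=monitor.get_state(); print(s['eef_pos'],s['width'],s['gripper_force']); gm(-3,3,172,-104.2)
```

```text
[0.51682512 0.246575   0.04152354] 0.05971695465136909 25.000081658363342
turn 21.94 shift [ 43.3  -14.95 -13.05]
```

Call:
servo_tool([
  {"angular": [0,0,0],"xyz": [0,0,-1],"claw": 5.5},
  {"angular": [0,0,0],"xyz": [0,0,-3],"claw": 5.5},
  {"angular": [0,0,0],"xyz": [0,0,-4.5],"claw": 5.5},
  {"angular": [0,0,0],"xyz": [0,0,-4.5],"claw": 5.5},
  {"angular": [0,0,7.31],"xyz": [0,0,0],"claw": 5.5},
  {"angular": [0,0,7.31],"xyz": [0,0,0],"claw": 5.5},
  {"angular": [0,0,7.31],"xyz": [0,0,0],"claw": 5.5},
  {"angular": [0,0,0],"xyz": [4.33,-1.5,0],"claw": 5.5},
  {"angular": [0,0,0],"xyz": [4.33,-1.5,0],"claw": 5.5},
  {"angular": [0,0,0],"xyz": [4.33,-1.5,0],"claw": 5.5},
  {"angular": [0,0,0],"xyz": [4.33,-1.5,0],"claw": 5.5},
  {"angular": [0,0,0],"xyz": [4.33,-1.5,0],"claw": 5.5},
  {"angular": [0,0,0],"xyz": [4.33,-1.5,0],"claw": 5.5},
  {"angular": [0,0,0],"xyz": [4.33,-1.5,0],"claw": 5.5},
  {"angular": [0,0,0],"xyz": [4.33,-1.5,0],"claw": 5.5},
  {"angular": [0,0,0],"xyz": [4.33,-1.5,0],"claw": 5.5},
  {"angular": [0,0,0],"xyz": [4.33,-1.5,0],"claw": 5.5},
  {"angular": [0,0,0],"xyz": [0,0,0],"claw": 5.5},
  {"angular": [0,0,0],"xyz": [0,0,0],"claw": 5.5},
  {"angular": [0,0,0],"xyz": [0,0,0],"claw": 5.5},
])

```text
t: 25.3
eef_pos: [0.5554, -0.2098, 0.1709]
ee_rot: [3.141, 0.0, -1.819]
force: [-0.4, -0.2, -1.6]
width: 0.0598
gripper_force: 25.0
```

Run:
```python
from h import *
st(); gm(-3,3,82,-104.2)
```

```text
t 25.3 mag [-3.1  3. ] z 170.9 yaw -104.22 F mag [-0.3 -0.3] -1.6 w 59.8 g 25.000035166740417
turn -0.02 shift [ 0.   -0.01  8.89]
```

Call:
servo_tool([
  {"angular": [0,0,0],"xyz": [0,0,3],"claw": 5.5},
  {"angular": [0,0,0],"xyz": [0,0,3],"claw": 5.5},
  {"angular": [0,0,0],"xyz": [0,0,1.5],"claw": 5.5},
  {"angular": [0,0,0],"xyz": [0,0,0.6],"claw": 5.5},
  {"angular": [0,0,0],"xyz": [0,0,0.3],"claw": 5.5},
  {"angular": [0,0,0],"xyz": [0,0,0.2],"claw": 5.5},
  {"angular": [0,0,0],"xyz": [0,0,0.1],"claw": 5.5},
  {"angular": [0,0,0],"xyz": [0,0,0.1],"claw": 5.5},
  {"angular": [0,0,0],"xyz": [0,0,0.1],"claw": 5.5},
  {"angular": [0,0,0],"xyz": [0,0,0.05],"claw": 5.5},
  {"angular": [0,0,0],"xyz": [0,0,0],"claw": 5.5},
  {"angular": [0,0,0],"xyz": [0,0,0],"claw": 5.5},
])

```text
t: 26.5
eef_pos: [0.5558, -0.2102, 0.0816]
ee_rot: [-3.142, -0.0, -1.819]
force: [-0.7, 0.6, -3.2]
width: 0.06
gripper_force: 25.0
```

Run:
```python
from h import *
st()
```

```text
t 26.5 mag [-2.6  2.7] z 81.6 yaw -104.21 F mag [-0.8  0.4] -3.2 w 60.0 g 24.99993860721588
```

Call:
servo_tool([
  {"angular": [0,0,0],"xyz": [0,0,0.08],"claw": 5.5},
  {"angular": [0,0,0],"xyz": [0,0,0],"claw": 5.5},
  {"angular": [0,0,0],"xyz": [0,0,0],"claw": 6.9},
  {"angular": [0,0,0],"xyz": [0,0,0],"claw": 6.9},
  {"angular": [0,0,0],"xyz": [0,0,0],"claw": 6.9},
  {"angular": [0,0,0],"xyz": [0,0,-0.5],"claw": 6.9},
  {"angular": [0,0,0],"xyz": [0,0,-2],"claw": 6.9},
  {"angular": [0,0,0],"xyz": [0,0,-4],"claw": 6.9},
  {"angular": [0,0,0],"xyz": [0,0,-2.5],"claw": 6.9},
  {"angular": [0,0,0],"xyz": [2.5,0,0],"claw": 0},
  {"angular": [0,0,0],"xyz": [0,0,0],"claw": 0},
  {"angular": [0,0,0],"xyz": [0,0,0],"claw": 0},
  {"angular": [0,0,0],"xyz": [0,0,0],"claw": 0},
  {"angular": [0,0,0],"xyz": [0,0,0],"claw": 0},
])

```text
t: 27.9
eef_pos: [0.5496, -0.234, 0.1704]
ee_rot: [3.141, -0.0, -1.818]
force: [0.2, 0.4, -0.3]
width: 0.0351
gripper_force: 0.0
```

Run:
```python
from h import *
st(); gm(-3,-22,72); shot('wrist','w6')
```

```text
t 27.9 mag [ -2.8 -21.9] z 170.4 yaw -104.18 F mag [0.1 0.4] -0.3 w 35.1 g 0.0
turn 0.02 shift [0.01 0.02 9.84]
```

Call:
servo_tool([
  {"angular": [0,0,0],"xyz": [0,0,3],"claw": 0},
  {"angular": [0,0,0],"xyz": [0,0,3],"claw": 0},
  {"angular": [0,0,0],"xyz": [0,0,2.5],"claw": 0},
  {"angular": [0,0,0],"xyz": [0,0,1],"claw": 0},
  {"angular": [0,0,0],"xyz": [0,0,0.3],"claw": 0},
  {"angular": [0,0,0],"xyz": [-0.4,0,0],"claw": 0},
  {"angular": [0,0,0],"xyz": [-0.4,0,0],"claw": 0},
  {"angular": [0,0,0],"xyz": [-0.2,0,0],"claw": 0},
  {"angular": [0,0,0],"xyz": [-0.2,0,0],"claw": 0},
  {"angular": [0,0,0],"xyz": [-0.2,0,0],"claw": 0},
  {"angular": [0,0,0],"xyz": [-0.2,0,0],"claw": 0},
  {"angular": [0,0,0],"xyz": [-0.2,0,0],"claw": 0},
  {"angular": [0,0,0],"xyz": [-0.2,0,0],"claw": 0},
  {"angular": [0,0,0],"xyz": [-0.2,0,0],"claw": 0},
  {"angular": [0,0,0],"xyz": [-0.2,0,0],"claw": 0},
  {"angular": [0,0,0],"xyz": [-0.2,0,0],"claw": 0},
  {"angular": [0,0,0],"xyz": [-0.2,0,0],"claw": 0},
  {"angular": [0,0,0],"xyz": [-0.2,0,0],"claw": 0},
])

```text
t: 29.75
eef_pos: [0.557, -0.2051, 0.0726]
ee_rot: [3.141, 0.0, -1.819]
force: [-0.8, -2.6, 0.4]
width: 0.0005
gripper_force: 1.2
```

Run:
```python
from h import *
st()
```

```text
t 29.8 mag [-2.8  8. ] z 72.6 yaw -104.21 F mag [-0.1 -2.8] 0.4 w 0.5 g 1.244100495823659
```

Call:
servo_tool([
  {"angular": [0,0,0],"xyz": [-0.2,0,0],"claw": 0},
  {"angular": [0,0,0],"xyz": [-0.2,0,0],"claw": 0},
  {"angular": [0,0,0],"xyz": [-0.1,0,0],"claw": 0},
  {"angular": [0,0,0],"xyz": [-0.1,0,0],"claw": 0},
  {"angular": [0,0,0],"xyz": [-0.1,0,0],"claw": 0},
  {"angular": [0,0,0],"xyz": [0,0,0],"claw": 0},
])

```text
t: 30.35
eef_pos: [0.5582, -0.2, 0.0726]
ee_rot: [3.141, -0.002, -1.819]
force: [-1.7, -12.7, -1.6]
width: 0.0004
gripper_force: 6.1
```

Run:
```python
from h import *
st()
```

```text
t 30.4 mag [-2.8 13.2] z 72.6 yaw -104.23 F mag [  1.4 -12.7] -1.6 w 0.4 g 6.050261527852854
```

Call:
servo_tool([
  {"angular": [0,0,0],"xyz": [0.8,0,0],"claw": 0},
  {"angular": [0,0,0],"xyz": [2.2,0,0],"claw": 0},
  {"angular": [0,0,0],"xyz": [0,0,-4],"claw": 0},
  {"angular": [0,0,0],"xyz": [0,0,-4],"claw": 0},
  {"angular": [0,0,-8.2],"xyz": [0,4,0],"claw": 1},
  {"angular": [0,0,-8.2],"xyz": [0,0,0],"claw": 1},
  {"angular": [0,0,-8.2],"xyz": [0,0,0],"claw": 1},
  {"angular": [0,0,-8.2],"xyz": [0,0,0],"claw": 1},
  {"angular": [0,0,-8.2],"xyz": [0,0,0],"claw": 1},
  {"angular": [0,0,-8.2],"xyz": [0,0,0],"claw": 1},
  {"angular": [0,0,-8.2],"xyz": [0,0,0],"claw": 1},
  {"angular": [0,0,-8.2],"xyz": [0,0,0],"claw": 1},
  {"angular": [0,0,-8.2],"xyz": [0,0,0],"claw": 1},
  {"angular": [0,0,-8.2],"xyz": [0,0,0],"claw": 1},
  {"angular": [0,0,-8.2],"xyz": [0,0,0],"claw": 1},
  {"angular": [0,0,0],"xyz": [-2.5,-3.2,0],"claw": 1},
  {"angular": [0,0,0],"xyz": [0,-3.3,0],"claw": 1},
  {"angular": [0,0,0],"xyz": [0,0,0],"claw": 1},
  {"angular": [0,0,0],"xyz": [0,0,0],"claw": 1},
  {"angular": [0,0,0],"xyz": [0,0,0],"claw": 1},
])

```text
t: 32.35
eef_pos: [0.5042, -0.1488, 0.1528]
ee_rot: [-3.141, -0.0, -0.244]
force: [0.5, -1.1, 0.0]
width: 0.0098
gripper_force: 0.0
```

Run:
```python
from h import *
st(); gm(-60,48,74,-14.2)
```

```text
t 32.4 mag [-67.7  49.6] z 152.8 yaw -14.0 F mag [ 0.7 -0.9] 0.0 w 9.8 g 0.0
turn 0.2 shift [0.77 0.16 7.88]
```

Call:
servo_tool([
  {"angular": [0,0,0.2],"xyz": [0.5,0.15,3],"claw": 1},
  {"angular": [0,0,0],"xyz": [0,0,3],"claw": 1},
  {"angular": [0,0,0],"xyz": [0,0,1.8],"claw": 1},
  {"angular": [0,0,0],"xyz": [0.6,0,0],"claw": 1},
  {"angular": [0,0,0],"xyz": [0.6,0,0],"claw": 1},
  {"angular": [0,0,0],"xyz": [0.2,0,0],"claw": 1},
  {"angular": [0,0,0],"xyz": [0.2,0,0],"claw": 1},
  {"angular": [0,0,0],"xyz": [0.2,0,0],"claw": 1},
  {"angular": [0,0,0],"xyz": [0.1,0,0],"claw": 1},
  {"angular": [0,0,0],"xyz": [0.1,0,0],"claw": 1},
  {"angular": [0,0,0],"xyz": [0.1,0,0],"claw": 1},
  {"angular": [0,0,0],"xyz": [0,0,0],"claw": 1},
])

```text
t: 33.55
eef_pos: [0.5286, -0.1565, 0.0747]
ee_rot: [3.141, 0.001, -0.248]
force: [-4.3, 1.1, 3.3]
width: 0.0105
gripper_force: 2.1
```

Run:
```python
from h import *
st()
```

```text
t 33.5 mag [-42.2  48.1] z 74.7 yaw -14.21 F mag [-4.4 -0. ] 3.3 w 10.5 g 2.0841197551089863
```

Call:
servo_tool([
  {"angular": [0,0,0],"xyz": [0.1,0,0],"claw": 1},
  {"angular": [0,0,0],"xyz": [0.1,0,0],"claw": 1},
  {"angular": [0,0,0],"xyz": [0.1,0,0],"claw": 1},
  {"angular": [0,0,0],"xyz": [0.1,0,0],"claw": 1},
  {"angular": [0,0,0],"xyz": [0.1,0,0],"claw": 1},
  {"angular": [0,0,0],"xyz": [0,0,0],"claw": 1},
])

```text
t: 34.15
eef_pos: [0.5309, -0.1575, 0.0743]
ee_rot: [3.141, 0.005, -0.249]
force: [-13.1, 4.8, 10.1]
width: 0.0099
gripper_force: 6.7
```

Run:
```python
from h import *
st()
```

```text
t 34.1 mag [-39.7  47.7] z 74.3 yaw -14.25 F mag [-13.9   1.4] 10.1 w 9.9 g 6.744407974183559
```

Call:
servo_tool([
  {"angular": [0,0,0],"xyz": [-0.5,0,0],"claw": 1},
  {"angular": [0,0,0],"xyz": [-2,0,0],"claw": 1},
  {"angular": [0,0,0],"xyz": [0,0,-4.75],"claw": 1},
  {"angular": [0,0,0],"xyz": [0,0,-4.75],"claw": 8},
  {"angular": [0,0,8.45],"xyz": [0,0,0],"claw": 8},
  {"angular": [0,0,8.45],"xyz": [0,0,0],"claw": 8},
  {"angular": [0,0,8.45],"xyz": [0,0,0],"claw": 8},
  {"angular": [0,0,8.45],"xyz": [0,0,0],"claw": 8},
  {"angular": [0,0,8.45],"xyz": [0,0,0],"claw": 8},
  {"angular": [0,0,8.45],"xyz": [0,0,0],"claw": 8},
  {"angular": [0,0,8.45],"xyz": [0,0,0],"claw": 8},
  {"angular": [0,0,0],"xyz": [0,0,0],"claw": 8},
  {"angular": [0,0,0],"xyz": [0,0,0],"claw": 8},
])

```text
t: 35.45
eef_pos: [0.5103, -0.1516, 0.1699]
ee_rot: [-3.14, -0.0, -1.276]
force: [-0.1, 0.6, -0.3]
width: 0.0792
gripper_force: 0.0
```

Run:
```python
from h import *
st(); go(.457,-.012,.165,-73.3)
```

```text
t 35.5 mag [-61.2  48.4] z 169.9 yaw -73.09 F mag [-0.2  0.6] -0.3 w 79.2 g 0.0
turn 0.21 shift [-14.9    1.09   0.49]
```

Call:
servo_tool([
  {"angular": [0,0,0.2],"xyz": [-3.7,0.27,0.1],"claw": 8},
  {"angular": [0,0,0],"xyz": [-3.7,0.27,0.1],"claw": 8},
  {"angular": [0,0,0],"xyz": [-3.7,0.27,0.1],"claw": 8},
  {"angular": [0,0,0],"xyz": [-3.7,0.27,0.1],"claw": 8},
  {"angular": [0,0,0],"xyz": [0,0,0],"claw": 8},
  {"angular": [0,0,0],"xyz": [0,0,0],"claw": 8},
  {"angular": [0,0,0],"xyz": [0,0,0],"claw": 8},
  {"angular": [0,0,0],"xyz": [0,0,0],"claw": 8},
  {"angular": [0,0,0],"xyz": [0,0,0],"claw": 8},
])

```text
t: 36.35
eef_pos: [0.4574, -0.0135, 0.1656]
ee_rot: [3.141, -0.0, -1.285]
force: [0.3, 0.7, 0.9]
width: 0.0795
gripper_force: 0.0
```

Run:
```python
from h import *
f=shot('wrist','w7'); s=monitor.get_state(); print(s['eef_pos'],s['ee_rot'])
print([proj(f,[.4556,.0058,.022])])
g=load('s1')
t=shot('top','t7')
A=cv2.resize(f['color'][60:240,200:440],None,fx=3,fy=3); B=cv2.resize(t['color'][130:250,300:450],None,fx=3,fy=3)
cv2.imwrite('pics/c7.png',A); 
h=cv2.cvtColor(f['color'],cv2.COLOR_BGR2HSV); m=(h[...,1]<70).astype(np.uint8); m[216:]=0
n,l,ss,c=cv2.connectedComponentsWithStats(m); print([(ss[i].tolist(),c[i].round(1).tolist(),h[...,2][l==i].mean().round()) for i in range(1,n) if ss[i][4]>150])
```

```text
[ 0.45736602 -0.01344675  0.16562046] [ 3.14133408e+00 -7.19613064e-05 -1.28479862e+00]
[array([313.45467754, 208.16228576])]
[([13, 0, 85, 38, 2368], [59.4, 15.2], np.float64(84.0)), ([153, 0, 177, 92, 8756], [247.3, 31.6], np.float64(131.0)), ([0, 130, 20, 53, 681], [7.6, 157.4], np.float64(27.0)), ([177, 133, 53, 51, 1813], [202.7, 157.7], np.float64(215.0)), ([46, 143, 59, 73, 698], [85.3, 186.1], np.float64(172.0)), ([291, 193, 47, 23, 1034], [314.4, 204.4], np.float64(76.0)), ([550, 210, 41, 6, 188], [567.9, 212.9], np.float64(151.0)), ([92, 214, 94, 2, 185], [138.7, 214.5], np.float64(41.0)), ([451, 214, 94, 2, 185], [496.8, 214.5], np.float64(41.0))]
```

View pics/c7.png

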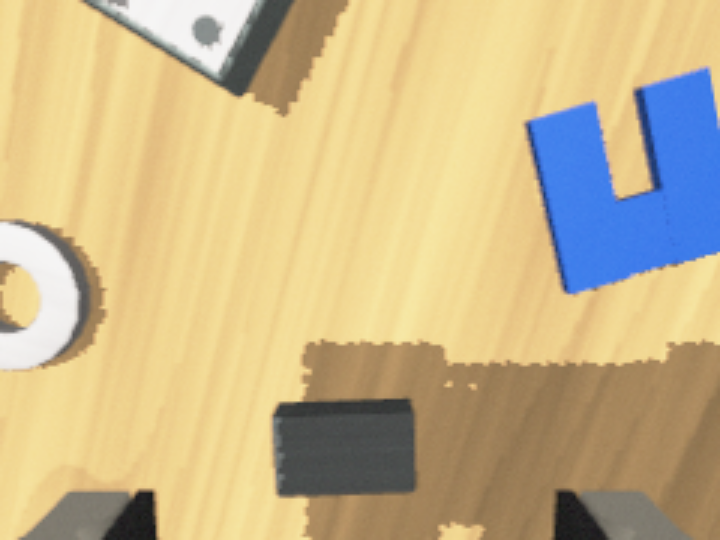

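The bar's top face has crop corners (276,416),(413,412),(414,490),(280,495), and it hasn't been disturbed.

Run:
```python
from h import *
f=load('w7'); q=[(276,416),(413,412),(414,490),(280,495)]
b=np.array([onz(f,(u+.5)/3-.5+200,(v+.5)/3-.5+60,.022)[:2] for u,v in q]); print(np.linalg.norm(np.diff(np.vstack([b,b[:1]]),axis=0),axis=1))
c=b.mean(0); l=(b[0]+b[3]-b[1]-b[2])/2; y=np.degrees(np.arctan2(l[1],l[0])); print(c,y)
go(c[0],c[1],.034,y-90)
```

```text
[0.04739029 0.02855879 0.04752734 0.02900082]
[0.4532963  0.00826675] 18.410444039094333
turn -2.02 shift [-2.18 -0.3  13.16]
```

Call:
servo_tool([
  {"angular": [0,0,-2],"xyz": [-2.2,-0.3,3],"claw": 8},
  {"angular": [0,0,0],"xyz": [0,0,4],"claw": 8},
  {"angular": [0,0,0],"xyz": [0,0,3],"claw": 8},
  {"angular": [0,0,0],"xyz": [0,0,2],"claw": 8},
  {"angular": [0,0,0],"xyz": [0,0,1.2],"claw": 8},
  {"angular": [0,0,0],"xyz": [0,0,0],"claw": 8},
  {"angular": [0,0,0],"xyz": [0,0,0],"claw": 8},
  {"angular": [0,0,0],"xyz": [0,0,0],"claw": 8},
  {"angular": [0,0,0],"xyz": [0,0,0],"claw": 8},
  {"angular": [0,0,0],"xyz": [0,0,0],"claw": 8},
])

```text
t: 37.45
eef_pos: [0.4543, 0.0094, 0.0344]
ee_rot: [-3.14, 0.0, -1.249]
force: [-0.7, 0.7, 0.2]
width: 0.0802
gripper_force: 0.0
```

Run:
```python
from h import *
s=monitor.get_state(); print(s['eef_pos']); go(.4533,.0083,.0325,-71.6)
```

```text
[0.45426582 0.00936941 0.03444687]
turn 0.05 shift [0.07 0.13 0.19]
```

Call:
servo_tool([
  {"angular": [0,0,0],"xyz": [0.1,0.1,0.2],"claw": 8},
  {"angular": [0,0,0],"xyz": [0,0,0],"claw": 8},
  {"angular": [0,0,0],"xyz": [0,0,0],"claw": 8},
  {"angular": [0,0,0],"xyz": [0,0,0],"claw": 4.5},
  {"angular": [0,0,0],"xyz": [0,0,0],"claw": 4.5},
  {"angular": [0,0,0],"xyz": [0,0,0],"claw": 4.5},
  {"angular": [0,0,0],"xyz": [0,0,0],"claw": 4.5},
  {"angular": [0,0,0],"xyz": [0,0,0],"claw": 4.5},
  {"angular": [0,0,0],"xyz": [0,0,0],"claw": 4.5},
  {"angular": [0,0,0],"xyz": [0,0,0],"claw": 4.5},
], force=30)

```text
t: 38.45
eef_pos: [0.4535, 0.0081, 0.0318]
ee_rot: [-3.141, 0.0, -1.249]
force: [0.5, 0.6, -1.3]
width: 0.0496
gripper_force: 30.0
```

Run:
```python
from h import *
s=monitor.get_state(); print(s['eef_pos'],s['width'],s['gripper_force'],s['force']); gm(0,-18,150)
```

```text
[0.45346148 0.0080504  0.03182237] 0.04956619592711044 29.999848902225494 [ 0.53815368  0.60328745 -1.27024457]
turn 32.65 shift [ 20.72 -15.54 -11.82]
```

Call:
servo_tool([
  {"angular": [0,0,0],"xyz": [0,0,-2],"claw": 4.5},
  {"angular": [0,0,0],"xyz": [0,0,-4.9],"claw": 4.5},
  {"angular": [0,0,0],"xyz": [0,0,-4.9],"claw": 4.5},
  {"angular": [0,0,8.16],"xyz": [0,0,0],"claw": 4.5},
  {"angular": [0,0,8.16],"xyz": [0,0,0],"claw": 4.5},
  {"angular": [0,0,8.16],"xyz": [0,0,0],"claw": 4.5},
  {"angular": [0,0,8.16],"xyz": [0,0,0],"claw": 4.5},
  {"angular": [0,0,0],"xyz": [3.45,-2.59,0],"claw": 4.5},
  {"angular": [0,0,0],"xyz": [3.45,-2.59,0],"claw": 4.5},
  {"angular": [0,0,0],"xyz": [3.45,-2.59,0],"claw": 4.5},
  {"angular": [0,0,0],"xyz": [3.45,-2.59,0],"claw": 4.5},
  {"angular": [0,0,0],"xyz": [3.45,-2.59,0],"claw": 4.5},
  {"angular": [0,0,0],"xyz": [3.45,-2.59,0],"claw": 4.5},
  {"angular": [0,0,0],"xyz": [0,0,0],"claw": 4.5},
  {"angular": [0,0,0],"xyz": [0,0,0],"claw": 4.5},
  {"angular": [0,0,0],"xyz": [0,0,0],"claw": 4.5},
  {"angular": [0,0,0],"xyz": [0,0,0],"claw": 4.5},
])

```text
t: 40.15
eef_pos: [0.5526, -0.2299, 0.1497]
ee_rot: [3.141, 0.0, -1.817]
force: [0.8, 0.4, -2.8]
width: 0.0494
gripper_force: 30.0
```

Run:
```python
from h import *
st(); gm(0,-18,80.5); f=shot('wrist','w8'); cv2.imwrite('pics/w8c.png',cv2.resize(f['color'][70:250,200:440],None,fx=3,fy=3))
```

```text
t 40.1 mag [ -0.9 -17.1] z 149.7 yaw -104.13 F mag [0.7 0.6] -2.8 w 49.4 g 29.999480545520782
turn 0.07 shift [ 0.09 -0.09  6.92]
```

View pics/w8c.png

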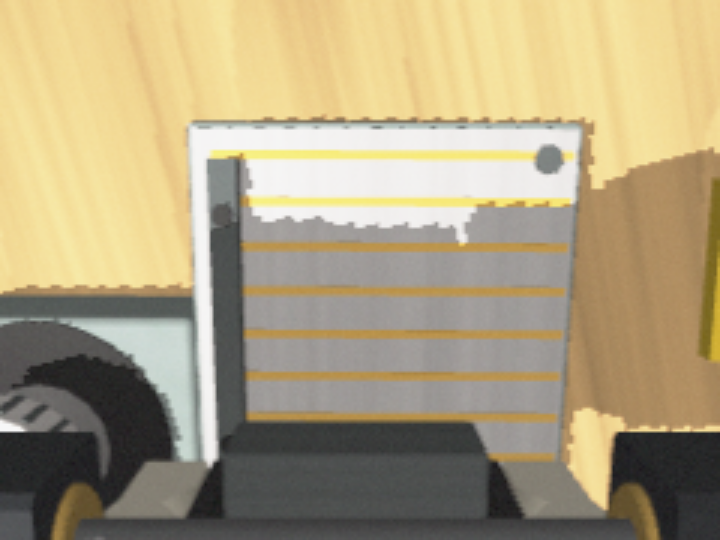

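The bar is held squarely (crop (355,470)), parallel to the stripes. Lower and push.

Call:
servo_tool([
  {"angular": [0,0,0],"xyz": [0.1,-0.1,3],"claw": 4.5},
  {"angular": [0,0,0],"xyz": [0,0,2.5],"claw": 4.5},
  {"angular": [0,0,0],"xyz": [0,0,1],"claw": 4.5},
  {"angular": [0,0,0],"xyz": [0,0,0.35],"claw": 4.5},
  {"angular": [0,0,0],"xyz": [0,0,0],"claw": 4.5},
  {"angular": [0,0,0],"xyz": [0,0,0],"claw": 4.5},
  {"angular": [0,0,0],"xyz": [0,0,0],"claw": 4.5},
  {"angular": [0,0,0],"xyz": [0,0,0],"claw": 4.5},
])

```text
t: 41.0
eef_pos: [0.5543, -0.2321, 0.0821]
ee_rot: [-3.14, 0.0, -1.818]
force: [-0.7, -0.2, -3.1]
width: 0.0496
gripper_force: 30.0
```

Run:
```python
from h import *
st(); gm(0,7,80.2)
```

```text
t 41.0 mag [  1.3 -18.9] z 82.1 yaw -104.19 F mag [-0.6 -0.4] -3.1 w 49.6 g 29.99945819377899
turn 0.01 shift [-2.59  0.13  0.19]
```

Call:
servo_tool([
  {"angular": [0,0,0],"xyz": [-0.5,0.1,0.15],"claw": 4.5},
  {"angular": [0,0,0],"xyz": [-0.5,0,0],"claw": 4.5},
  {"angular": [0,0,0],"xyz": [-0.4,0,0],"claw": 4.5},
  {"angular": [0,0,0],"xyz": [-0.4,0,0],"claw": 4.5},
  {"angular": [0,0,0],"xyz": [-0.3,0,0],"claw": 4.5},
  {"angular": [0,0,0],"xyz": [-0.2,0,0],"claw": 4.5},
  {"angular": [0,0,0],"xyz": [-0.1,0,0],"claw": 4.5},
  {"angular": [0,0,0],"xyz": [-0.1,0,0],"claw": 4.5},
  {"angular": [0,0,0],"xyz": [-0.1,0,0],"claw": 4.5},
  {"angular": [0,0,0],"xyz": [0,0,0],"claw": 4.5},
  {"angular": [0,0,0],"xyz": [0,0,0],"claw": 4.5},
])

```text
t: 42.1
eef_pos: [0.5593, -0.2066, 0.0799]
ee_rot: [-3.141, 0.0, -1.819]
force: [-0.6, 1.0, -0.6]
width: 0.0495
gripper_force: 30.0
```

Run:
```python
from h import *
st()
```

```text
t 42.1 mag [-0.1  7.1] z 79.9 yaw -104.2 F mag [-0.8  0.8] -0.6 w 49.5 g 29.999959766864777
```

Call:
servo_tool([
  {"angular": [0,0,0],"xyz": [-0.1,0,0],"claw": 4.5},
  {"angular": [0,0,0],"xyz": [-0.1,0,0],"claw": 4.5},
  {"angular": [0,0,0],"xyz": [-0.1,0,0],"claw": 4.5},
  {"angular": [0,0,0],"xyz": [0,0,0],"claw": 4.5},
  {"angular": [0,0,0],"xyz": [0,0,0],"claw": 4.5},
])

```text
t: 42.6
eef_pos: [0.5599, -0.2042, 0.0799]
ee_rot: [3.142, -0.001, -1.819]
force: [-1.3, -4.3, -0.9]
width: 0.0497
gripper_force: 30.0
```

Run:
```python
from h import *
st()
```

```text
t 42.6 mag [-0.2  9.6] z 79.9 yaw -104.2 F mag [-0.2 -4.5] -0.9 w 49.7 g 30.000768899917603
```

Call:
servo_tool([
  {"angular": [0,0,0],"xyz": [-0.1,0,0],"claw": 4.5},
  {"angular": [0,0,0],"xyz": [-0.05,0,0],"claw": 4.5},
  {"angular": [0,0,0],"xyz": [0,0,0],"claw": 4.5},
  {"angular": [0,0,0],"xyz": [0,0,0],"claw": 4.5},
])

```text
t: 43.0
eef_pos: [0.5599, -0.204, 0.0799]
ee_rot: [3.141, -0.002, -1.819]
force: [-0.8, -13.0, -0.5]
width: 0.0498
gripper_force: 30.0
```

Run:
```python
from h import *
st()
```

```text
t 43.0 mag [-0.2  9.8] z 79.9 yaw -104.21 F mag [  2.4 -12.8] -0.5 w 49.8 g 30.002380907535553
```

Call:
servo_tool([
  {"angular": [0,0,0],"xyz": [0.1,0,0],"claw": 4.5},
  {"angular": [0,0,0],"xyz": [0,0,0],"claw": 6.2},
  {"angular": [0,0,0],"xyz": [0,0,0],"claw": 6.2},
  {"angular": [0,0,0],"xyz": [0,0,0],"claw": 6.2},
  {"angular": [0,0,0],"xyz": [0,0,-0.5],"claw": 6.2},
  {"angular": [0,0,0],"xyz": [0,0,-2],"claw": 6.2},
  {"angular": [0,0,0],"xyz": [2,0,-4],"claw": 6.2},
  {"angular": [0,0,0],"xyz": [4,0,-2.5],"claw": 6.2},
  {"angular": [0,0,0],"xyz": [0,0,0],"claw": 6.2},
  {"angular": [0,0,0],"xyz": [0,0,0],"claw": 6.2},
  {"angular": [0,0,0],"xyz": [0,0,0],"claw": 6.2},
  {"angular": [0,0,0],"xyz": [0,0,0],"claw": 6.2},
])

```text
t: 44.2
eef_pos: [0.5451, -0.2606, 0.1688]
ee_rot: [3.14, 0.0, -1.818]
force: [-0.4, 0.4, -0.5]
width: 0.0622
gripper_force: 0.0
```

Run:
```python
from h import *
st(); f=shot('wrist','w9'); cv2.imwrite('pics/w9c.png',cv2.resize(f['color'][65:245,180:420],None,fx=3,fy=3,interpolation=cv2.INTER_CUBIC))
```

```text
t 44.2 mag [ -0.7 -48.7] z 168.8 yaw -104.15 F mag [-0.5  0.3] -0.5 w 62.2 g 0.0
```

View pics/w9c.png

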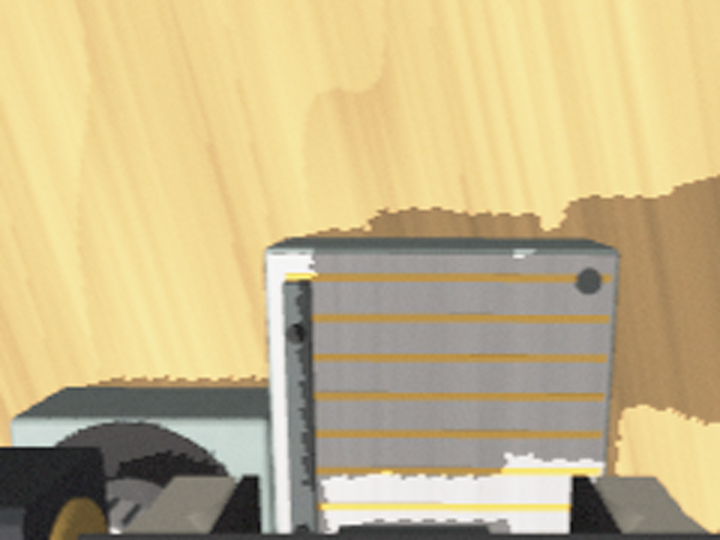

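That view misses the row: only the bare magnet top and the collar edge are in it. I've used all 14 pictures, so I'll check numerically from here, moving to a spot where the camera covers row and collar.

Call:
servo_tool([
  {"angular": [0,0,-8.2],"xyz": [0,0,-4],"claw": 7.2},
  {"angular": [0,0,-8.2],"xyz": [0,0,0],"claw": 7.2},
  {"angular": [0,0,-8.2],"xyz": [0,0,0],"claw": 7.2},
  {"angular": [0,0,-8.2],"xyz": [0,0,0],"claw": 7.2},
  {"angular": [0,0,-8.2],"xyz": [0,0,0],"claw": 7.2},
  {"angular": [0,0,-8.2],"xyz": [0,0,0],"claw": 7.2},
  {"angular": [0,0,-8.2],"xyz": [0,0,0],"claw": 7.2},
  {"angular": [0,0,-8.2],"xyz": [0,0,0],"claw": 7.2},
  {"angular": [0,0,-8.2],"xyz": [0,0,0],"claw": 7.2},
  {"angular": [0,0,-8.2],"xyz": [0,0,0],"claw": 7.2},
  {"angular": [0,0,-8.2],"xyz": [0,0,0],"claw": 7.2},
  {"angular": [0,0,0],"xyz": [-3,-4.0,0],"claw": 7.2},
  {"angular": [0,0,0],"xyz": [-3,-4.0,0],"claw": 7.2},
  {"angular": [0,0,0],"xyz": [0,0,0],"claw": 7.2},
  {"angular": [0,0,0],"xyz": [0,0,0],"claw": 7.2},
  {"angular": [0,0,0],"xyz": [0,0,0],"claw": 7.2},
  {"angular": [0,0,0],"xyz": [0,0,0],"claw": 7.2},
  {"angular": [0,0,0],"xyz": [0,0,0],"claw": 7.2},
])

```text
t: 46.05
eef_pos: [0.5066, -0.1699, 0.2093]
ee_rot: [3.141, 0.001, -0.245]
force: [-1.1, 0.4, 0.2]
width: 0.072
gripper_force: 0.0
```

Run:
```python
from h import *
st(); f=shot('wrist','w10')
def mw(x,y,z): return [*(MO+ME@(np.array([x,y])/1e3)),z/1e3]
print('corners',[proj(f,mw(x,y,48)).round(1).tolist() for x,y in [(45,105),(45,-95),(-65,-95)]],'collar',proj(f,mw(90,0,92)).round(1))
# rectify top planes to magnet frame, 0.5mm grid
def rect(z,x0,x1,y0,y1,s=.5):
    X,Y=np.meshgrid(np.arange(x0,x1,s),np.arange(y0,y1,s)); u=np.array([proj(f,mw(a,b,z)) for a,b in zip(X.ravel(),Y.ravel())],np.float32).reshape(*X.shape,2)
    return cv2.remap(f['color'],u[...,0],u[...,1],cv2.INTER_LINEAR)
g=cv2.cvtColor(rect(108,-40,40,5,105),cv2.COLOR_BGR2GRAY)
for x in [-20,-24,18,22]: print('x',x,[int(v) for v in g[:, int((x+40)*2)][::2]])
```

```text
t 46.0 mag [-60.2  29.7] z 209.3 yaw -14.06 F mag [-1.1  0.2] 0.2 w 72.0 g 0.0
corners [[243.3, 83.3], [443.2, 84.2], [431.8, 191.0]] collar [355.7  16.7]
x -20 [113, 112, 113, 114, 115, 117, 118, 116, 115, 115, 115, 114, 117, 118, 116, 116, 116, 115, 103, 115, 190, 227, 227, 228, 228, 227, 228, 228, 227, 227, 227, 228, 227, 228, 227, 227, 228, 227, 228, 227, 227, 228, 227, 227, 227, 229, 227, 228, 226, 228, 227, 227, 227, 227, 228, 227, 227, 226, 226, 227, 226, 227, 226, 225, 227, 226, 226, 226, 227, 210, 146, 120, 119, 119, 118, 117, 119, 118, 119, 119, 118, 119, 131, 156, 172, 196, 203, 203, 202, 202, 204, 204, 204, 204, 206, 206, 207, 207, 209, 209]
x -24 [142, 141, 138, 144, 141, 144, 143, 143, 143, 144, 144, 140, 139, 141, 144, 144, 143, 144, 142, 162, 212, 227, 226, 227, 226, 225, 226, 227, 227, 226, 227, 227, 227, 226, 227, 227, 227, 226, 226, 228, 227, 227, 226, 228, 226, 227, 227, 226, 225, 217, 218, 226, 226, 227, 227, 226, 226, 226, 227, 228, 226, 226, 226, 226, 226, 225, 226, 226, 225, 224, 199, 146, 137, 138, 133, 152, 188, 172, 138, 137, 133, 130, 174, 202, 174, 190, 2
[... 380 characters left out ...]
235, 235, 235, 235, 235, 234, 234, 234, 221, 157, 120, 119, 118, 118, 119, 120, 120, 119, 119, 117, 119, 122, 124, 122, 125, 124, 121, 122, 120, 120, 120, 121, 176, 198, 200, 202, 203, 205, 206]
x 22 [234, 230, 221, 222, 194, 215, 235, 235, 235, 236, 217, 189, 216, 231, 236, 236, 227, 190, 217, 236, 236, 236, 235, 236, 236, 236, 236, 237, 236, 236, 236, 236, 236, 236, 236, 236, 237, 236, 237, 236, 236, 236, 236, 236, 236, 236, 236, 236, 236, 237, 236, 236, 236, 235, 235, 236, 235, 236, 235, 235, 235, 234, 235, 235, 235, 234, 234, 234, 234, 225, 162, 119, 120, 117, 119, 118, 119, 121, 119, 118, 119, 119, 134, 138, 131, 134, 136, 137, 134, 130, 130, 130, 139, 178, 200, 205, 202, 203, 203, 201]
```

```bash
cat >> h.py <<'E'
def mw(x,y,z): return [*(MO+ME@(np.array([x,y])/1e3)),z/1e3]
def rect(f,z,x0,x1,y0,y1,s=.5):
    X,Y=np.meshgrid(np.arange(x0,x1,s),np.arange(y0,y1,s)); u=np.array([proj(f,mw(a,b,z)) for a,b in zip(X.ravel(),Y.ravel())],np.float32).reshape(*X.shape,2)
    return cv2.remap(f['color'],u[...,0],u[...,1],cv2.INTER_LINEAR)
E
python3 - <<'E'
from h import *
f=load('w10')
g=cv2.cvtColor(rect(f,108,-50,50,20,80),cv2.COLOR_BGR2GRAY).astype(int)
for y in [30,40,50,60,70]:
    r=g[int((y-20)*2)]; print('y',y,'L',r[22:60].tolist(),'R',r[150:190].tolist())
b=rect(f,70,-40,40,-20,35); k=cv2.cvtColor(b,cv2.COLOR_BGR2GRAY).astype(int)
for y in [0,8]: print('bar y',y,k[int((y+20)*2)][::2].tolist())
for x in [-18,0,18]: print('bar x',x,k[:,int((x+40)*2)][::2].tolist())
E
```

```text
y 30 L [149, 140, 140, 141, 141, 141, 141, 141, 141, 140, 140, 141, 143, 145, 146, 146, 145, 166, 205, 218, 226, 226, 226, 228, 229, 229, 229, 230, 228, 227, 225, 227, 228, 228, 228, 227, 227, 227] R [237, 237, 238, 237, 237, 238, 239, 240, 238, 229, 208, 150, 132, 137, 166, 202, 239, 239, 239, 238, 234, 208, 165, 126, 115, 125, 145, 163, 180, 188, 192, 195, 194, 192, 191, 193, 193, 192, 192, 192]
y 40 L [182, 151, 142, 139, 141, 139, 138, 140, 140, 138, 139, 141, 142, 143, 145, 146, 144, 159, 186, 208, 225, 226, 226, 227, 229, 230, 230, 230, 228, 228, 227, 227, 228, 228, 228, 227, 228, 228] R [238, 238, 238, 238, 238, 239, 239, 240, 238, 229, 206, 148, 133, 140, 167, 206, 239, 239, 239, 239, 236, 209, 176, 175, 191, 213, 210, 210, 209, 209, 209, 208, 205, 203, 201, 200, 201, 204, 207, 208]
y 50 L [146, 142, 140, 139, 140, 140, 140, 142, 142, 139, 137, 136, 139, 141, 144, 145, 144, 161, 185, 207, 224, 225, 226, 227, 229, 230, 229, 228, 229, 228, 227, 228, 229, 229, 228, 227, 228, 228] R [238, 238, 237, 238, 238, 238, 239, 239, 238, 228, 203, 144, 132, 141, 168, 208, 239, 240, 240, 24
[... 1874 characters left out ...]
20, 118, 115, 116, 117, 116, 117, 119, 120, 119, 119, 118, 118, 116, 102, 113, 176, 220, 228, 227, 228, 227, 228, 227, 227, 227, 228]
bar x 0 [215, 218, 224, 229, 228, 229, 229, 230, 229, 230, 227, 221, 217, 224, 220, 172, 122, 118, 118, 118, 117, 115, 115, 116, 118, 120, 119, 123, 122, 120, 118, 117, 120, 116, 119, 120, 120, 122, 120, 120, 120, 120, 110, 87, 78, 105, 139, 148, 147, 148, 147, 149, 147, 149, 134]
bar x 18 [218, 221, 230, 233, 234, 233, 233, 234, 234, 234, 232, 224, 217, 222, 219, 162, 121, 119, 118, 120, 122, 120, 118, 118, 121, 122, 122, 124, 123, 122, 121, 120, 120, 120, 123, 123, 125, 125, 125, 123, 124, 121, 117, 132, 210, 236, 237, 236, 237, 237, 237, 237, 236, 237, 237]
```

Row is continuous (50.3 mm, no gaps), with ends all within ±0.5 mm at x=±30.3. The bar is square and touching. Now locate the collar axis from above.

Call:
servo_tool([
  {"angular": [0,0,0],"xyz": [4.5,1.5,0],"claw": 7.2},
  {"angular": [0,0,0],"xyz": [4.5,1.5,0],"claw": 7.2},
  {"angular": [0,0,0],"xyz": [0,0,0],"claw": 7.2},
  {"angular": [0,0,0],"xyz": [0,0,0],"claw": 7.2},
  {"angular": [0,0,0],"xyz": [0,0,0],"claw": 7.2},
  {"angular": [0,0,0],"xyz": [0,0,0],"claw": 7.2},
])

```text
t: 46.7
eef_pos: [0.586, -0.22, 0.2101]
ee_rot: [-3.141, -0.0, -0.244]
force: [-0.2, 0.9, -0.3]
width: 0.0719
gripper_force: 0.0
```

Run:
```python
from h import *
st(); f=shot('wrist','w11')
# rectified on three planes: housing top 45, ring top 92, barrel top 106
h45=rect(f,45,45,140,-50,50); r=rect(f,92,50,140,-45,45); b=rect(f,106,50,140,-45,45)
g=cv2.medianBlur(cv2.cvtColor(r,cv2.COLOR_BGR2GRAY),5)
c=cv2.HoughCircles(g,cv2.HOUGH_GRADIENT,1,20,param1=80,param2=15,minRadius=44,maxRadius=56); print('ring',None if c is None else (c[0][:4]/2+[50,-45,0]).round(1).tolist())
g=cv2.medianBlur(cv2.cvtColor(b,cv2.COLOR_BGR2GRAY),5)
c=cv2.HoughCircles(g,cv2.HOUGH_GRADIENT,1,10,param1=80,param2=15,minRadius=24,maxRadius=44); print('barrel',None if c is None else (c[0][:4]/2+[50,-45,0]).round(1).tolist())
k=cv2.cvtColor(h45,cv2.COLOR_BGR2HSV)[...,1].astype(int); print('housing y@x125',k[:,160][::2].tolist()); print('x@y-35',k[30][::2].tolist())
hs=cv2.cvtColor(r,cv2.COLOR_BGR2HSV); m=((hs[...,1]>130)&((hs[...,0]<8)|(hs[...,0]>172))); y,x=np.nonzero(m); print('red',m.sum(),x.mean()/2+50,y.mean()/2-45)
```

```text
t 46.7 mag [29.   0.7] z 210.1 yaw -13.99 F mag [-0.4  0.8] -0.3 w 71.9 g 0.0
ring [[92.2, -0.8, 24.8], [97.8, 8.8, 22.2]]
barrel [[90.2, 3.2, 19.5], [92.2, -2.2, 21.7], [87.2, -4.2, 17.2], [97.8, -3.2, 21.1]]
housing y@x125 [106, 104, 105, 105, 104, 104, 105, 106, 108, 103, 63, 15, 15, 16, 16, 17, 17, 17, 17, 17, 16, 16, 16, 16, 17, 17, 17, 18, 12, 11, 10, 3, 12, 9, 6, 12, 12, 9, 9, 9, 6, 12, 15, 9, 6, 9, 9, 10, 15, 14, 15, 17, 14, 6, 6, 9, 12, 12, 12, 9, 6, 6, 9, 9, 9, 9, 9, 9, 8, 5, 8, 11, 15, 16, 16, 17, 16, 17, 18, 18, 18, 18, 17, 17, 17, 17, 16, 16, 17, 85, 104, 107, 106, 106, 107, 107, 107, 108, 108, 109]
x@y-35 [18, 18, 20, 18, 17, 18, 16, 18, 17, 17, 16, 16, 17, 18, 18, 18, 17, 18, 17, 17, 18, 15, 16, 15, 17, 17, 14, 15, 18, 11, 5, 10, 8, 0, 8, 4, 8, 0, 11, 8, 11, 8, 11, 7, 7, 4, 4, 7, 7, 11, 4, 7, 7, 7, 14, 14, 7, 7, 7, 11, 14, 7, 3, 6, 6, 6, 13, 17, 16, 17, 17, 17, 18, 18, 18, 16, 17, 18, 14, 14, 17, 15, 15, 17, 15, 25, 97, 105, 104, 106, 109, 111, 111, 108, 108]
red 128 109.92578125 11.7578125
```

Call:
servo_tool([
  {"angular": [0,0,0],"xyz": [3.15,0.07,0],"claw": 7.4},
  {"angular": [0,0,0],"xyz": [3.15,0.07,0],"claw": 7.4},
  {"angular": [0,0,0],"xyz": [0,0,3],"claw": 7.4},
  {"angular": [0,0,0],"xyz": [0,0,3],"claw": 7.4},
  {"angular": [0,0,0],"xyz": [0,0,0],"claw": 7.4},
  {"angular": [0,0,0],"xyz": [0,0,0],"claw": 7.4},
  {"angular": [0,0,0],"xyz": [0,0,0],"claw": 7.4},
  {"angular": [0,0,0],"xyz": [0,0,0],"claw": 7.4},
])

```text
t: 47.55
eef_pos: [0.6482, -0.2368, 0.1521]
ee_rot: [-3.141, -0.003, -0.244]
force: [0.5, -0.1, -0.2]
width: 0.0741
gripper_force: 0.0
```

Run:
```python
from h import *
st(); gm(92,-.6,86,-14.2)
# re-check bar before switching on, from top view: mean grey at bar spot
f=shot('scene','s12')
```

```text
t 47.5 mag [93.5 -0.4] z 152.1 yaw -13.97 F mag [0.5 0. ] -0.2 w 74.1 g 0.0
turn 0.23 shift [-0.15  0.02  6.61]
```

Call:
servo_tool([
  {"angular": [0,0,0],"xyz": [-0.1,0,3],"claw": 7.4},
  {"angular": [0,0,0],"xyz": [0,0,2.5],"claw": 7.4},
  {"angular": [0,0,0],"xyz": [0,0,1.1],"claw": 7.4},
  {"angular": [0,0,0],"xyz": [0,0,0],"claw": 7.4},
  {"angular": [0,0,0],"xyz": [0,0,0],"claw": 7.4},
  {"angular": [0,0,0],"xyz": [0,0,0],"claw": 7.4},
  {"angular": [0,0,0],"xyz": [0,0,0],"claw": 7.4},
])

```text
t: 48.3
eef_pos: [0.6472, -0.2366, 0.0852]
ee_rot: [-3.141, -0.002, -0.244]
force: [0.3, 0.1, 0.3]
width: 0.0741
gripper_force: 0.0
```

Run:
```python
from h import *
st()
```

```text
t 48.3 mag [92.4 -0.4] z 85.2 yaw -13.99 F mag [0.3 0.2] 0.3 w 74.1 g 0.0
```

Call:
servo_tool([
  {"angular": [0,0,0],"xyz": [0,0,0],"claw": 4},
  {"angular": [0,0,0],"xyz": [0,0,0],"claw": 4},
  {"angular": [0,0,0],"xyz": [0,0,0],"claw": 4},
  {"angular": [0,0,0],"xyz": [0,0,0],"claw": 4},
  {"angular": [0,0,0],"xyz": [0,0,0],"claw": 4},
  {"angular": [0,0,0],"xyz": [0,0,0],"claw": 4},
  {"angular": [0,0,0],"xyz": [0,0,0],"claw": 4},
], force=20)

```text
t: 49.0
eef_pos: [0.6463, -0.2369, 0.0839]
ee_rot: [3.141, 0.0, -0.244]
force: [-1.3, -3.8, 1.4]
width: 0.0494
gripper_force: 20.0
```

Run:
```python
from h import *
st(); print(monitor.get_state()['moment'])
```

```text
t 49.0 mag [91.6 -0.9] z 83.9 yaw -14.0 F mag [-0.4 -4. ] 1.4 w 49.4 g 20.000060498714447
[-1.3901118   0.41571536  0.06851804]
```

Well centred (width 49.4, small side force). Turn clockwise 70°.

Call:
servo_tool([
  {"angular": [0,0,3],"xyz": [0,0,0],"claw": 4},
  {"angular": [0,0,5],"xyz": [0,0,0],"claw": 4},
  {"angular": [0,0,5],"xyz": [0,0,0],"claw": 4},
  {"angular": [0,0,5],"xyz": [0,0,0],"claw": 4},
  {"angular": [0,0,5],"xyz": [0,0,0],"claw": 4},
  {"angular": [0,0,5],"xyz": [0,0,0],"claw": 4},
  {"angular": [0,0,5],"xyz": [0,0,0],"claw": 4},
  {"angular": [0,0,5],"xyz": [0,0,0],"claw": 4},
  {"angular": [0,0,5],"xyz": [0,0,0],"claw": 4},
  {"angular": [0,0,5],"xyz": [0,0,0],"claw": 4},
  {"angular": [0,0,5],"xyz": [0,0,0],"claw": 4},
  {"angular": [0,0,5],"xyz": [0,0,0],"claw": 4},
  {"angular": [0,0,5],"xyz": [0,0,0],"claw": 4},
  {"angular": [0,0,4],"xyz": [0,0,0],"claw": 4},
  {"angular": [0,0,2],"xyz": [0,0,0],"claw": 4},
  {"angular": [0,0,0],"xyz": [0,0,0],"claw": 4},
  {"angular": [0,0,0],"xyz": [0,0,0],"claw": 4},
  {"angular": [0,0,0],"xyz": [0,0,0],"claw": 4},
])

```text
t: 50.8
eef_pos: [0.6477, -0.2357, 0.0839]
ee_rot: [-3.139, 0.0, -1.447]
force: [6.2, 4.1, -1.5]
width: 0.049
gripper_force: 20.0
```

Run:
```python
from h import *
st(); print(monitor.get_state()['moment'])
```

```text
t 50.8 mag [92.7  0.6] z 83.9 yaw -82.89 F mag [5.  5.5] -1.5 w 49.0 g 19.99906986951828
[ 1.25592806 -1.67862686  0.1401882 ]
```

Call:
servo_tool([
  {"angular": [0,0,0],"xyz": [0,0,0],"claw": 6.2},
  {"angular": [0,0,0],"xyz": [0,0,0],"claw": 6.2},
  {"angular": [0,0,0],"xyz": [0,0,0],"claw": 6.2},
  {"angular": [0,0,0],"xyz": [0,0,-2],"claw": 6.2},
  {"angular": [0,0,0],"xyz": [0,0,-4],"claw": 6.2},
  {"angular": [0,0,0],"xyz": [0,0,-4],"claw": 6.2},
  {"angular": [0,0,0],"xyz": [0,0,-2.5],"claw": 6.2},
  {"angular": [0,0,-8.5],"xyz": [0,0,0],"claw": 6.2},
  {"angular": [0,0,-8.5],"xyz": [0,0,0],"claw": 6.2},
  {"angular": [0,0,-8.5],"xyz": [0,0,0],"claw": 6.2},
  {"angular": [0,0,-8.5],"xyz": [0,0,0],"claw": 6.2},
  {"angular": [0,0,-8.5],"xyz": [0,0,0],"claw": 6.2},
  {"angular": [0,0,-8.5],"xyz": [0,0,0],"claw": 6.2},
  {"angular": [0,0,-8.5],"xyz": [0,0,0],"claw": 6.2},
  {"angular": [0,0,-8.5],"xyz": [0,0,0],"claw": 6.2},
  {"angular": [0,0,0],"xyz": [-4.5,0,0],"claw": 6.2},
  {"angular": [0,0,0],"xyz": [-4,-0.8,0],"claw": 6.2},
  {"angular": [0,0,0],"xyz": [0,0,0],"claw": 6.2},
  {"angular": [0,0,0],"xyz": [0,0,0],"claw": 6.2},
  {"angular": [0,0,0],"xyz": [0,0,0],"claw": 6.2},
])

```text
t: 52.8
eef_pos: [0.5669, -0.207, 0.2091]
ee_rot: [3.142, -0.001, -0.262]
force: [0.4, -0.1, -0.7]
width: 0.0619
gripper_force: 0.0
```

Call:
servo_tool([
  {"angular": [0,0,0],"xyz": [0,0,0],"claw": 6.2},
  {"angular": [0,0,0],"xyz": [0,0,0],"claw": 6.2},
  {"angular": [0,0,0],"xyz": [0,0,0],"claw": 6.2},
])

```text
t: 53.1
eef_pos: [0.5666, -0.2069, 0.2084]
ee_rot: [3.141, 0.001, -0.262]
force: [-0.6, 0.1, -0.1]
width: 0.0617
gripper_force: 0.0
```

Run:
```python
from h import *
st(); f=shot('wrist','w13')
r=rect(f,92,50,140,-45,45); hs=cv2.cvtColor(r,cv2.COLOR_BGR2HSV); m=((hs[...,1]>130)&((hs[...,0]<8)|(hs[...,0]>172))); y,x=np.nonzero(m)
if m.sum(): X,Y=x.mean()/2+50-92.2,y.mean()/2-45+.8; print('red',m.sum(),X,Y,'collar',.6-np.arctan2(Y,X))
print('bar visible px', proj(f,mw(0,10,70)), proj(f,mw(-25,10,70)))
g=cv2.cvtColor(rect(f,108,-40,40,5,95),cv2.COLOR_BGR2GRAY); k=cv2.cvtColor(rect(f,70,-40,40,-20,35),cv2.COLOR_BGR2GRAY)
for x in [-10,-20,18]: print(x,g[:,int((x+40)*2)][::2].tolist())
for x in [-18,0,18]: print('bar',x,k[:,int((x+40)*2)][::2].tolist())
```

```text
t 53.1 mag [7.1 8.6] z 208.4 yaw -15.01 F mag [-0.6 -0.1] -0.1 w 61.7 g 0.0
red 104 17.838461538461544 -12.252884615384616 collar 1.201866298345747
bar visible px [316.95140767 198.05085391] [317.29872322 221.26806936]
-10 [120, 119, 120, 121, 119, 117, 120, 119, 119, 120, 120, 120, 120, 116, 117, 114, 93, 76, 84, 120, 191, 227, 230, 231, 230, 229, 217, 170, 145, 146, 145, 146, 145, 146, 147, 148, 147, 146, 147, 146, 145, 147, 147, 148, 147, 146, 146, 146, 146, 148, 148, 147, 146, 147, 147, 145, 146, 178, 216, 229, 229, 229, 229, 229, 229, 228, 228, 229, 229, 215, 162, 123, 116, 99, 74, 74, 75, 75, 74, 74, 77, 98, 118, 123, 122, 122, 119, 118, 118, 120]
-20 [156, 147, 146, 146, 159, 172, 164, 147, 146, 148, 154, 172, 171, 154, 146, 146, 144, 139, 117, 104, 133, 145, 144, 145, 145, 145, 143, 146, 144, 146, 145, 146, 146, 146, 145, 146, 147, 147, 146, 146, 147, 145, 146, 145, 145, 144, 147, 146, 145, 144, 130, 81, 36, 31, 27, 32, 31, 31, 33, 31, 46, 79, 107, 119, 119, 121, 121, 120, 121, 121, 121, 120, 120, 121, 121, 120, 118, 119, 119, 119, 121, 122, 140, 185, 214, 218, 217, 215, 215,
[... 595 characters left out ...]
 120, 121, 123, 119, 117, 117, 117, 118, 119, 118, 120, 121, 120, 120, 120, 110, 88, 74, 75, 83, 98, 120, 134, 133, 134, 135, 134, 135, 136]
bar 0 [224, 227, 228, 228, 228, 228, 228, 228, 226, 221, 217, 221, 227, 219, 180, 129, 116, 119, 117, 118, 120, 117, 115, 114, 119, 120, 120, 118, 120, 121, 115, 116, 119, 119, 117, 120, 121, 119, 119, 118, 118, 118, 104, 80, 74, 108, 129, 176, 218, 229, 229, 229, 229, 230, 230]
bar 18 [228, 231, 231, 232, 232, 232, 231, 232, 230, 224, 220, 225, 231, 231, 219, 165, 117, 121, 118, 118, 119, 118, 115, 117, 118, 120, 120, 121, 121, 118, 116, 116, 116, 118, 118, 119, 122, 121, 118, 118, 118, 118, 115, 94, 76, 82, 102, 155, 215, 231, 230, 229, 230, 230, 231]
```

Collar is at 1.20 rad, and row and bar are unchanged. Handing in.

```bash
python3 -c "
from h import *
print(order.job_done())"
```

```text
the job is handed in; nothing more can be done
None
```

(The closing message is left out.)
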